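# Roll-test two record-cleaning rollers and reject the one that wobbles

## Robot

A 6-joint arm with a two-finger parallel gripper is mounted at the origin on the work surface. World frame = base frame: x ahead of the robot, y to its left, z up, the work surface at z = 0. Lengths are in m, angles in degrees, forces in N, time in s.
With the tool pointing down it reaches from about 0.4 to 0.825 m from the base axis. Payload 7 kg.
Tool frame: the origin (TCP) lies at the very end of the fingers, on their centre line; the grasp point (between the pads) lies 19 mm behind it (ctrl.tcp_to_grasp is the distance from the TCP to the grasp point, in m); z points along the fingers, y is the direction in which the jaws open and shut (so a half turn about z gives the same grasp; the last joint's range is limited). The gripper opens to 88 mm and grips with 3 to 60 N. Pads are 19 mm wide; open, the fingers measure 130 mm over their backs; the gripper's body (78 mm by 193 mm) begins 47 mm behind the grasp point.
Start: joints at [80.564, 20.546, 0.682, 0, -70.136, -16.507], TCP at [0.295, 0.607, 0.227] pointing down, gripper open.
Joint ranges: [-176.03, 176.03], [-82.01, 121.73], [-58.28, 71.71], [-173.87, 95.51], [-174.79, -0.11], [-173.66, 173.66]. Speed limits (degrees/s): [136.94, 136.94, 172.46, 180, 180, 180].

## Interface

Orientations are given as [roll, pitch, yaw] about the fixed x, y, z axes, in that order (R = Rz(yaw) Ry(pitch) Rx(roll)).
In Python, from plant import ctrl gives the robot as it stands.
- The arm moves only by the tool jog_arm, never from a script. Its argument "commands" is a list of rows, each an object of numbers: "x", "y", "z": the shift along the tool's x, y, z in cm; "roll": the turn about the tool's z in rad. In form: [{"x": .., "y": .., "z": .., "roll": ..}, ...]. A call has 1 to 12 rows; each row shifts and turns the commanded pose from where the row before left it, along the tool's axes as they then stand; what a row does not reach is not made up. A row lasts 1/10 s, in which the tool goes at most 50 mm and 8.59 degrees, less where a joint would pass 70% of its speed; a pose out of reach is approached as far as the arm can. A call is refused whole if a number of a shift passes 5 or a number of a turn 0.15, either way. A call with a gripper value outside its range is refused whole. "gripper" is the finger opening in cm, from 0 to 8.76, set as the call begins (left out, the last holds). The fingers move at their own pace and stop on an object; the grip force is fixed at half the most. Time passes only in rows, so rows that do not move let the fingers close. It gives the time, the measured TCP pose, the force and the opening at its end, in the units of the state.
- ctrl.get_obs(): the state, without advancing time (a new reading comes with each control period).
- ctrl.snapshot(name): name is "side" or "top" or "wrist"; returns a dict with "image" (480x640x3 uint8, red, green, blue), "mtx" (3x3 intrinsics, pixels), "position" and "orientation" of the camera in the world; the wrist camera has in their place "hand_eye" (4x4, takes a point from camera to tool coordinates, whose origin is the TCP and whose axes are the flange's). Camera axes: x right, y up, looking along -z (the intrinsics and any distortion apply to the point x, -y, -z); pixel columns grow to the right and rows downward; lengths in m; the calibration is good to about 2 mm. A picture is of the moment at which its call begins: read the wrist's pose just before it. There is no depth.
- ctrl.close_job(): hands the job in, once; it reports no verdict.
Trained networks look in the newest picture that a camera, given by its name, has taken for a name from the list of things; names that differ only in an ending like _2 or _b are one class to them, and where a whole thing is asked for, a point or a joint stands for the part that bears it (a point fixed in the world has none). Each returns a list of dicts, best first, with "confidence" (0 to 1); they miss things now and then, are a little off and sometimes report something else, mostly with a low value. They report only what shows in the picture. A call takes as long as a camera call. They do not tell look-alikes from the thing itself.
- ctrl.search_frame(camera, query): "position" ([column, row] as shares, 0 to 1, of the picture: columns of its width, rows of its height, amid what is visible of it).
- ctrl.regions_of(camera, query): "mask" (480x640 bool, what is visible of it) and "position" ([column, row] as shares, 0 to 1, of the picture: columns of its width, rows of its height, amid what is visible of it).
The state is a dict: "clock": time; "joint_pos": joint angles; "qvel": joint speeds; "tau": joint torques, N m; "tool_pos": TCP position; "orientation": TCP orientation; "force": force on the tool from outside, world axes, zero at the start; "moment": the same for the moment, N m; "opening": finger opening in m.
Only numpy, scipy, OpenCV 4.12 (cv2) and the standard library are available. Lean on these libraries where they do the work, as an engineer would, in place of code of your own. Each camera call takes 0.05 s, during which the arm holds its last target.

## Task

Take the two record-cleaning rollers from their wooden stand and roll each across the flat marble slab under light pressure, in one direction for at least one full turn, never pressing hard enough to dent it. One of them has an off-centre roller that rises and falls as it turns: stand that one, roller end down, in the steel tumbler. Hang the one that runs true back in the stand, and leave the tumbler standing and everything else as it is.

Things in the scene. Friction and masses are not known exactly. Their poses are not given: they have to be found in the camera images.
- roller_a_grip (a point): Grip point of one of two look-alike record-cleaning rollers, on the axis of its upright handle, 120 mm above the tool's lowest line. z runs up the handle, y along the roller's axle: it rolls along its own x. Handle dark wood, 18 x 18 mm, 54 to 140 mm above the lowest line (its top). Under it an aluminium cross bar, 68 mm along y, 18 mm along x, its underside 42 mm above the lowest line.
- roller_a_wheel (a joint): Angle (rad) by which the hard blue roller (34 mm diameter, 36 mm long, in a fork 48 mm wide, axle 17 mm above the lowest line) has turned; starts within 0.3 of 0, positive when rolling to its own +x; it stays where it stops. In one of the two tools, unknown which, it sits 2.5 mm off its axle: its lowest point moves 5 mm up and down in a turn. The other runs true. Tools weigh about 0.17 kg.
- roller_b_grip (a point): Grip point of the other record-cleaning roller; same sizes and axes. Both start hanging in the stand's two openings, either way about, their axes parallel to the stand's within 0.02 rad.
- roller_b_wheel (a joint): Angle (rad) by which the other blue roller has turned on its axle, as for the first. In each tool the point roller_x_axle is the middle of the axle and roller_x_core the middle of the blue roller's round: they coincide in the true one and lie 2.5 mm apart in the off-centre one.
- slab_top (a point): Centre of the upper face of a level marble slab, 240 mm along its x, 200 mm along its y, upper face 32 mm above the mantel. It is a turntable isolation platform: the slab floats on soft feet, sinks straight down about 1 mm for each 15 N pressed on it and springs back. 3 to 8 N is a light press on a roller; 20 N dents it.
- pocket0 (a point): Centre of one opening of the fixed wooden roller stand, at the upper face of its top board, 66 mm above the mantel. Axes are the stand's (z up). Opening 44 mm along x, 54 mm along y. A roller hangs in it with the ends of its cross bar, along y, resting on the board and the blue roller free below; its grip point is then 78 mm above this point.
- pocket1 (a point): Centre of the stand's other opening, the same, 80 mm from the first along the stand's x. The stand measures 170 mm along x, 100 mm along y.
- tumbler_rim (a point): Centre of the mouth of a loose, empty stainless steel tumbler standing on the mantel, 95 mm tall, 92 mm across at the rim and 84 mm at the foot outside, wall 2.5 mm, inner floor 3 mm above the mantel; 0.28 kg. z points up out of it.
- weight: Black ceramic record weight, 74 mm across, 52 mm tall, bystander; origin under its centre.
- cap: Orange plastic spindle cap, 38 mm across, 18 mm tall, bystander; origin under its centre.
- fluid: Amber glass bottle of record fluid, 44 mm across, 110 mm tall, bystander; origin under its centre.
There are look-alikes about, which are no part of the job. Of the things that look like the part that bears tumbler_rim, take the one that is farthest to the robot's left at the start. Leave any green look-alike of the part that bears roller_b_grip alone.

How it is judged:
By the outcome, as a careful person would: the job done as asked, in the order asked, and still so for the second after the job is handed in, with the robot touching nothing.
It also fails if it takes over 72 s, if anything falls off the work surface, if the arm or the gripper's body presses on something with over 40 N, if the wrist force passes 120 N, or if a joint passes its speed limit or range.

## Working session

There is one attempt and no reset: what is moved stays moved. The work goes in short steps, Python scripts to look and compute and a tool call to move; the robot and the scene stay as the last step left them, time stands still between calls to the robot, and variables do not carry over. Pictures are saved under pics/ and viewed, and the job is handed in when it is done.

Besides the shell and the picture viewer there is one more tool, called after "Call:" as a command line: name --argument value ..., lists and objects as JSON in quotes. jog_arm: Moves the arm, as the interface text tells. Its arguments: {"type":"object","properties":{"commands":{"type":"array"},"gripper":{"type":"number"}},"required":["commands"]}

```bash
ls; mkdir -p pics; cat > h.py <<'E'
from plant import ctrl
import numpy as np, cv2
from scipy.spatial.transform import Rotation as R
def snap(cam,name=None):
    o=ctrl.get_obs(); s=ctrl.snapshot(cam)
    if name: cv2.imwrite('pics/'+name+'.png',s['image'][:,:,::-1])
    return o,s
E
python3 - <<'E'
from h import *
for c in ['side','top','wrist']:
    o,s=snap(c,c+'0'); print({k:v for k,v in s.items() if k!='image'})
print(o)
E
```

```text
pics
{'mtx': array([[604.7263819 ,   0.        , 325.86345671],
       [  0.        , 604.7263819 , 238.30407076],
       [  0.        ,   0.        ,   1.        ]]), 'position': array([0.29532676, 0.76252186, 1.12211112]), 'orientation': array([  38.93913337,    0.23790071, -166.51350747])}
{'mtx': array([[590.71930119,   0.        , 318.62976406],
       [  0.        , 590.71930119, 243.30823898],
       [  0.        ,   0.        ,   1.        ]]), 'position': array([ 0.28993077, -0.05580732,  1.69630237]), 'orientation': array([ 7.89169845e+00,  1.45430275e-02, -8.92563082e+01])}
{'mtx': array([[389.37047102,   0.        , 316.9640799 ],
       [  0.        , 389.37047102, 239.55090134],
       [  0.        ,   0.        ,   1.        ]]), 'hand_eye': array([[ 9.66033333e-04,  9.64409351e-01,  2.64411933e-01,
         7.03621408e-02],
       [ 9.99999359e-01, -7.75304826e-04, -8.25686975e-04,
        -4.80288812e-04],
       [-5.91300392e-04,  2.64412561e-01, -9.64409481e-01,
        -1.57724166e-01],
       [ 0.00000000e+00,  0.00000000e+00,  0.00000000e+00,
         1.00000000e+00]])}
{'clock': 0.1, 'joint_pos': array([ 8.05637303e+01,  2.05886423e+01,  6.39244378e-01, -1.79065033e-02,
       -7.01347326e+01, -1.65072406e+01]), 'qvel': array([-0.00536004, -0.12636437,  0.18514222, -0.02317933, -0.10501501,
        0.10880824]), 'tau': array([-2.13474130e-03, -5.84162092e+01,  2.93751240e+01,  7.01535031e+00,
        1.01768947e-02, -5.56643772e-05]), 'tool_pos': array([0.29513199, 0.60658303, 0.22570271]), 'orientation': array([ 1.79914554e+02, -7.76653918e-03, -2.59496017e+01]), 'force': array([0.16319069, 0.17407822, 0.96667066]), 'moment': array([ 0.01285177, -0.05236238,  0.02271044]), 'opening': 0.08787864243019151}
```

View pics/side0.png

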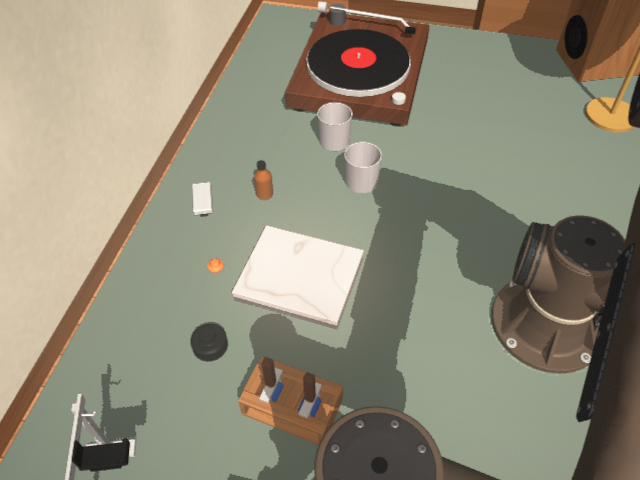

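View pics/top0.png

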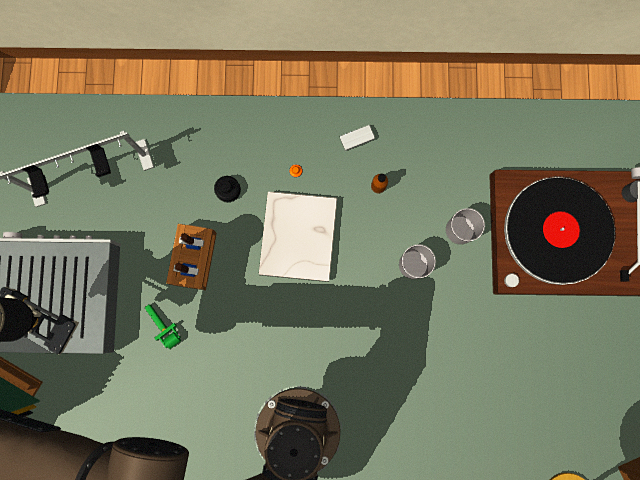

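View pics/wrist0.png

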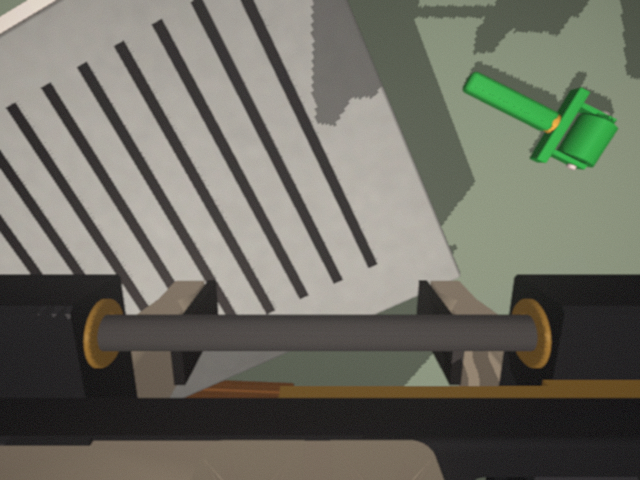

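```bash
cat >> h.py <<'E'
def campose(s,o=None):
    if 'position' in s:
        return R.from_euler('xyz',s['orientation'],degrees=True).as_matrix(), np.array(s['position'])
    Rt=R.from_euler('xyz',o['orientation'],degrees=True).as_matrix(); H=s['hand_eye']
    return Rt@H[:3,:3], Rt@H[:3,3]+o['tool_pos']
def ray(s,uv,o=None):
    K=s['mtx']; Rm,p=campose(s,o)
    d=np.array([(uv[0]-K[0,2])/K[0,0],-(uv[1]-K[1,2])/K[1,1],-1.0]); return p,Rm@d
def atz(s,uv,z,o=None):
    p,d=ray(s,uv,o); return p+d*(z-p[2])/d[2]
def proj(s,P,o=None):
    Rm,p=campose(s,o);c=(np.atleast_2d(P)-p)@Rm;K=s['mtx']
    return np.c_[K[0,2]+K[0,0]*c[:,0]/-c[:,2],K[1,2]-K[1,1]*c[:,1]/-c[:,2]]
def tri(rs):
    A=np.zeros((3,3));b=np.zeros(3)
    for p,d in rs:
        d=d/np.linalg.norm(d);M=np.eye(3)-np.outer(d,d);A+=M;b+=M@p
    return np.linalg.solve(A,b)
E
python3 - <<'E'
from h import *
S={}
for c in ['side','top']:
    o,s=snap(c); S[c]=s
    for q in ['roller_a_grip','roller_a_wheel','pocket0','slab_top','tumbler_rim','weight','cap','fluid']:
        r=ctrl.search_frame(c,q)
        print(c,q,[(round(x['confidence'],2),np.round(np.array(x['position'])*[640,480],1).tolist()) for x in r[:5]])
im=S['top']['image'];
for n,(x0,x1,y0,y1) in {'stand':(140,240,200,300),'slab':(240,350,170,300),'tum':(380,500,190,300)}.items():
    cv2.imwrite(f'pics/top_{n}.png',cv2.resize(im[y0:y1,x0:x1,::-1],None,fx=5,fy=5,interpolation=cv2.INTER_CUBIC)[:600,:800])
im=S['side']['image']
cv2.imwrite('pics/side_stand.png',cv2.resize(im[340:450,220:360,::-1],None,fx=5,fy=5,interpolation=cv2.INTER_CUBIC))
o,s=snap('top')
for m in ctrl.regions_of('top','slab_top')[:1]:
    k=m['mask'].astype(np.uint8);c=max(cv2.findContours(k,0,1)[0],key=cv2.contourArea);print(cv2.minAreaRect(c),cv2.boxPoints(cv2.minAreaRect(c)))
    print(np.round([atz(s,p,0.032) for p in cv2.approxPolyDP(c,6,True)[:,0]],4))
E
```

```text
side roller_a_grip [(0.62, [272.5, 378.3])]
side roller_a_wheel []
side pocket0 [(0.67, [290.2, 402.4])]
side slab_top [(0.66, [299.4, 275.3])]
side tumbler_rim [(0.98, [335.9, 125.9]), (0.75, [360.9, 168.9])]
side weight [(0.88, [208.1, 340.1])]
side cap [(0.57, [213.2, 264.9])]
side fluid [(0.55, [261.2, 182.6])]
top roller_a_grip [(0.59, [191.7, 242.4]), (0.41, [192.9, 247.9])]
top roller_a_wheel [(0.63, [189.4, 247.4])]
top pocket0 [(0.64, [194.5, 256.0])]
top slab_top [(0.57, [293.5, 234.8])]
top tumbler_rim [(0.88, [417.6, 263.3]), (0.61, [464.8, 229.2])]
top weight [(0.72, [227.1, 187.9]), (0.4, [191.8, 243.7])]
top cap [(0.67, [293.1, 169.0])]
top fluid [(0.81, [379.0, 181.3])]
((297.292236328125, 236.52874755859375), (70.4469223022461, 84.33074951171875), 5.617580413818359) [[258.11044 275.04364]
 [266.36545 191.1179 ]
 [336.47403 198.01385]
 [328.21902 281.93958]]
[[ 0.6679  0.0924  0.032 ]
 [ 0.4338  0.1149  0.032 ]
 [ 0.4164 -0.0745  0.032 ]
 [ 0.6469 -0.1007  0.032 ]]
```

View pics/top_stand.png

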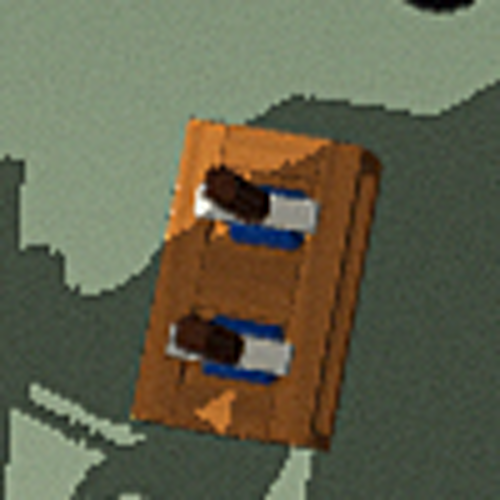

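View pics/top_slab.png

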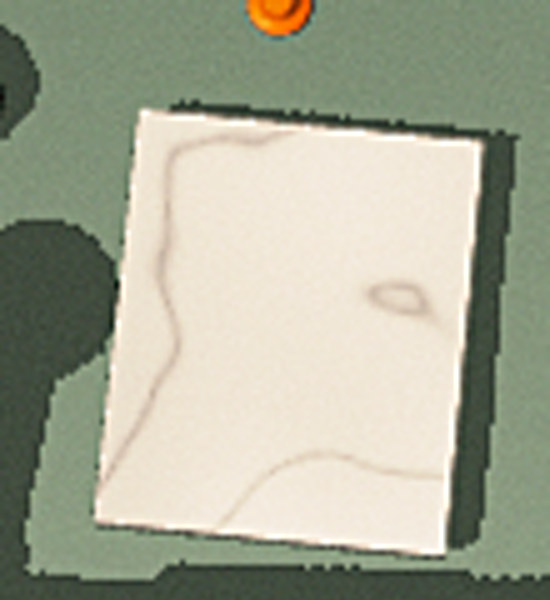

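View pics/top_tum.png

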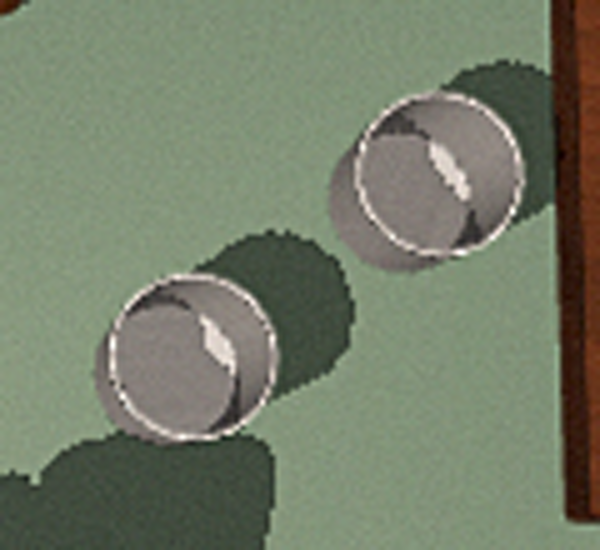

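View pics/side_stand.png

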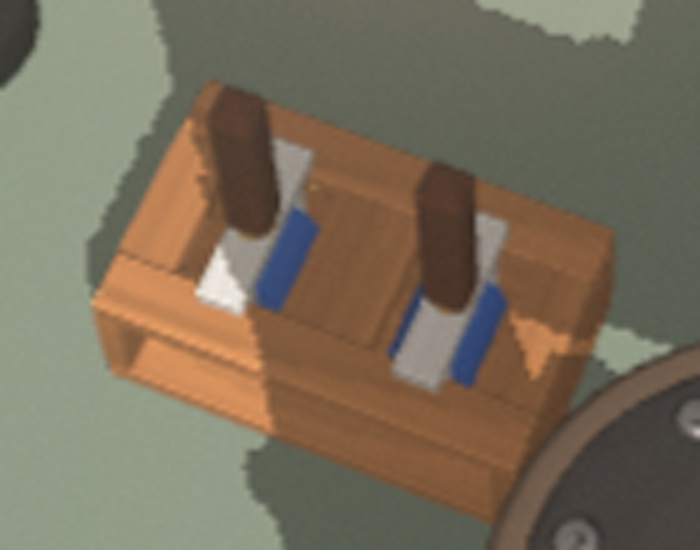

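```bash
python3 - <<'E'
from h import *
from scipy.optimize import least_squares
o,t=snap('top');o,sd=snap('side')
tp=lambda x,y:(140+x/5,200+y/5); sp=lambda x,y:(220+x/5,340+y/5)
# stand board
print('board top', [np.round(atz(t,tp(*p),.066),4).tolist() for p in [(192,120),(362,147),(328,450),(132,418)]])
print('board side', [np.round(atz(sd,sp(*p),.066),4).tolist() for p in [(212,82),(612,232),(92,300)]])
# handle tops
print('h1',atz(t,tp(222,182),.164),atz(sd,sp(240,95),.164),tri([ray(t,tp(222,182)),ray(sd,sp(240,95))]))
print('h2',atz(t,tp(190,332),.164),atz(sd,sp(448,170),.164),tri([ray(t,tp(190,332)),ray(sd,sp(448,170))]))
# bars
print('bar1 top',[atz(t,tp(*p),.077).round(4).tolist() for p in [(198,205),(318,213)]],[atz(sd,sp(*p),.077).round(4).tolist() for p in [(296,148),(218,300)]])
print('bar2 top',[atz(t,tp(*p),.077).round(4).tolist() for p in [(172,340),(290,360)]],[atz(sd,sp(*p),.077).round(4).tolist() for p in [(490,220),(415,380)]])
print('tum', atz(t,(380+193.5/5,190+356/5),.095), atz(t,(380+440/5,190+174/5),.095))
print('slabside',[atz(sd,p,.032).round(4).tolist() for p in [(268,229),(363,244),(336,321),(235,294)]])
print('slabtop',[atz(t,(240+x/5,170+y/5),.032).round(4).tolist() for x,y in [(140,110),(484,142),(444,553),(97,521)]])
for q,p in dict(weight=(227,188),cap=(295.5,171),fluid=(379,181)).items(): print(q,atz(t,p,.02))
E
```

```text
board top [[0.5654, 0.3407, 0.066], [0.5513, 0.245, 0.066], [0.3819, 0.2574, 0.066], [0.3982, 0.3663, 0.066]]
board side [[0.5497, 0.2485, 0.066], [0.3852, 0.2736, 0.066], [0.5663, 0.3444, 0.066]]
h1 [0.51604147 0.29965342 0.164     ] [0.51506399 0.29876024 0.164     ] [0.51534646 0.299315   0.16511408]
h2 [0.43684485 0.31283285 0.164     ] [0.43687846 0.30962429 0.164     ] [0.436316   0.31174478 0.16848196]
bar1 top [[0.5158, 0.3326, 0.077], [0.5122, 0.2659, 0.077]] [[0.5079, 0.273, 0.077], [0.5186, 0.338, 0.077]]
bar2 top [[0.4406, 0.3435, 0.077], [0.4304, 0.2781, 0.077]] [[0.4295, 0.2845, 0.077], [0.4408, 0.3507, 0.077]]
tum [ 0.46618003 -0.32583998  0.095     ] [ 0.56853439 -0.46235466  0.095     ]
slabside [[0.6439, -0.089, 0.032], [0.4181, -0.0962, 0.032], [0.4328, 0.1179, 0.032], [0.66, 0.1024, 0.032]]
slabtop [[0.6678, 0.0953, 0.032], [0.6516, -0.1029, 0.032], [0.4148, -0.0824, 0.032], [0.4304, 0.1137, 0.032]]
weight [0.68088326 0.21568451 0.02      ]
cap [0.73411952 0.01779774 0.02      ]
fluid [ 0.70740116 -0.22549158  0.02      ]
```

Call:
jog_arm --commands '[{"roll": -0.1}, {"roll": -0.1}, {"roll": -0.1}]' --gripper 7

```text
validation failed for argument at $.co...
```

```bash
cat >> h.py <<'E'
def d(P,n=1):
    o=ctrl.get_obs(); Rt=R.from_euler('xyz',o['orientation'],degrees=True).as_matrix()
    v=100*Rt.T@(np.array(P)-o['tool_pos']); print('delta cm',v.round(2),'per row',(v/n).round(3),'yaw',o['orientation'].round(2),'pos',o['tool_pos'].round(4),'t',o['clock'],'F',o['force'].round(2))
E
python3 -c "
from h import *
d([0.5155,0.299,0.215],9)"
```

```text
delta cm [33.27 18.06  1.16] per row [3.697 2.006 0.129] yaw [180.    -0.   -25.94] pos [0.2953 0.6069 0.2266] t 1.25 F [-0.77  0.41  0.54]
```

Call:
jog_arm --commands '[{"x": 0, "y": 0, "z": 0, "roll": -0.1}, {"x": 0, "y": 0, "z": 0, "roll": -0.1}, {"x": 0, "y": 0, "z": 0, "roll": -0.1}]' --gripper 7

```text
clock: 1.55
tool_pos: [0.2953, 0.6069, 0.2266]
orientation: [-180.0, 0.0, -8.5]
force: [1.0, -0.3, -0.2]
opening: 0.072
```

```bash
python3 -c "
from h import *
d([0.5155,0.299,0.215],9)"
```

```text
delta cm [26.34 27.19  1.16] per row [2.927 3.021 0.129] yaw [-180.      0.     -8.52] pos [0.2953 0.6069 0.2266] t 1.55 F [ 0.98 -0.26 -0.15]
```

Call:
jog_arm --commands '[{"x": 2.9, "y": 3.0, "z": 0, "roll": 0}, {"x": 2.9, "y": 3.0, "z": 0, "roll": 0}, {"x": 2.9, "y": 3.0, "z": 0, "roll": 0}, {"x": 2.9, "y": 3.0, "z": 0, "roll": 0}, {"x": 2.9, "y": 3.0, "z": 0, "roll": 0}, {"x": 2.9, "y": 3.0, "z": 0, "roll": 0}, {"x": 2.9, "y": 3.0, "z": 0, "roll": 0}, {"x": 2.9, "y": 3.0, "z": 0, "roll": 0}, {"x": 3.1, "y": 3.2, "z": 0, "roll": 0}, {"x": 0, "y": 0, "z": 0, "roll": 0}]'

```text
clock: 2.55
tool_pos: [0.5159, 0.2943, 0.2267]
orientation: [180.0, -0.0, -9.0]
force: [-0.6, 0.1, -0.6]
opening: 0.0703
```

```bash
python3 -c "
from h import *
d([0.5155,0.299,0.215],1)
o,s=snap('wrist','w1')
for q in ['roller_a_grip','pocket0','roller_a_wheel']:
  print(q,[(round(x['confidence'],2),(np.array(x['position'])*[640,480]).round(1).tolist()) for x in ctrl.search_frame('wrist',q)])
print(proj(s,[[.5155,.299,.164],[.4365,.312,.164]],o))
snap('side','s1')
"
```

```text
delta cm [-0.11 -0.46  1.17] per row [-0.112 -0.462  1.169] yaw [ 1.7997e+02 -2.0000e-02 -8.9900e+00] pos [0.5159 0.2943 0.2267] t 2.55 F [-0.57  0.12 -0.58]
roller_a_grip [(0.58, [304.0, 224.0])]
pocket0 [(0.72, [314.3, 236.3])]
roller_a_wheel [(0.72, [305.0, 203.9])]
[[309.93300967 257.70227839]
 [309.63518075 375.16718276]]
```

View pics/w1.png

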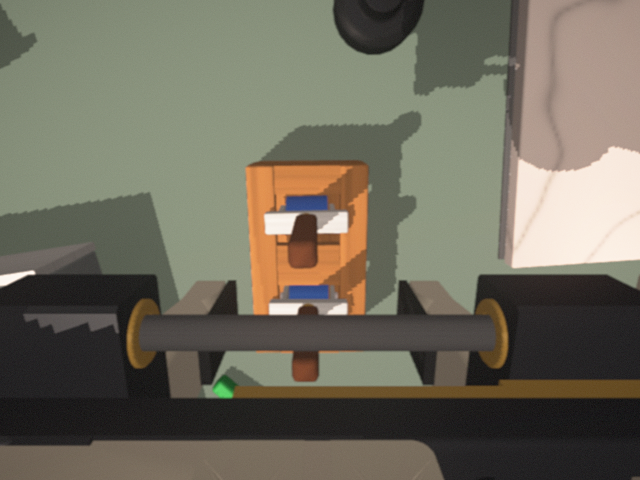

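View pics/s1.png

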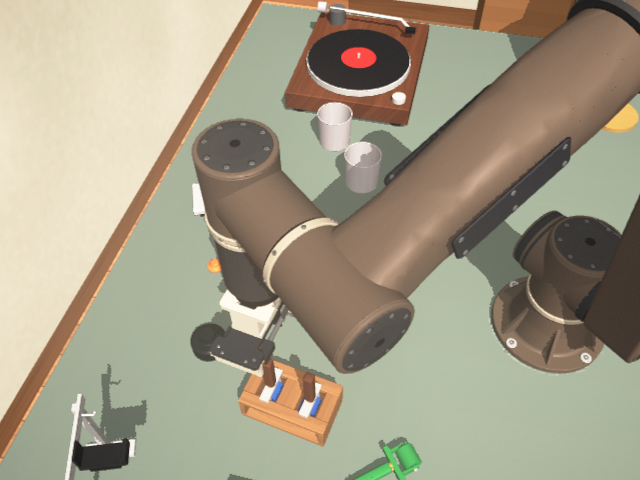

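```bash
python3 -c "
from h import *
o,s=snap('wrist')
im=s['image'][150:400,230:390,::-1]
cv2.imwrite('pics/w1c.png',cv2.resize(im,None,fx=2.4*1.5,fy=2.4,interpolation=cv2.INTER_CUBIC)[:600])
"
```

```text
(no output)
```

View pics/w1c.png

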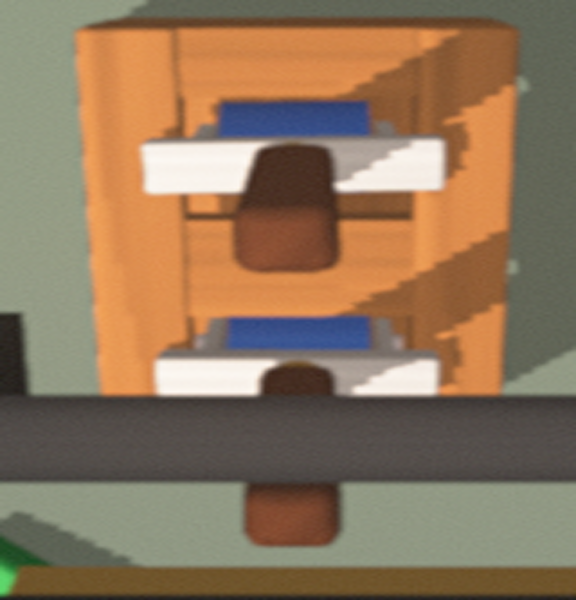

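```bash
python3 -c "
from h import *
o,s=snap('wrist')
for p,z in [((511,266),.032),((251.7,162.5),.066),((373.9,162.5),.066),((310,249.2),.164),((311.2,364.6),.164),((269.5,207),.077),((353.5,207),.077),((230+150/3.6,150+352/2.4),.077),((230+440/3.6,150+352/2.4),.077)]: print(p,z,atz(s,p,z,o).round(4))
"
```

```text
(511, 266) 0.032 [0.4338 0.1238 0.032 ]
(251.7, 162.5) 0.066 [0.5682 0.3442 0.066 ]
(373.9, 162.5) 0.066 [0.5535 0.2471 0.066 ]
(310, 249.2) 0.164 [0.5182 0.3029 0.164 ]
(311.2, 364.6) 0.164 [0.4415 0.3141 0.164 ]
(269.5, 207) 0.077 [0.5322 0.335  0.077 ]
(353.5, 207) 0.077 [0.5221 0.2685 0.077 ]
(271.6666666666667, 296.6666666666667) 0.077 [0.4557 0.3473 0.077 ]
(352.22222222222223, 296.6666666666667) 0.077 [0.4454 0.2793 0.077 ]
```

Call:
jog_arm --commands '[{"x": 0, "y": -0.7, "z": 2.5, "roll": 0}, {"x": 0, "y": 0, "z": 2.5, "roll": 0}, {"x": 0, "y": 0, "z": 2.5, "roll": 0}, {"x": 0, "y": 0, "z": 1.7, "roll": 0}, {"x": 0, "y": 0, "z": 1.0, "roll": 0}, {"x": 0, "y": 0, "z": 0, "roll": 0}]'

```text
clock: 3.5
tool_pos: [0.514, 0.3051, 0.1232]
orientation: [179.9, 0.1, -8.7]
force: [-0.1, 0.1, -0.2]
opening: 0.0702
```

```bash
python3 -c "
from h import *
d([0.517,0.301,0.125],1)
o,s=snap('wrist','w2')
"
```

```text
delta cm [ 0.36  0.36 -0.18] per row [ 0.357  0.357 -0.176] yaw [ 1.7988e+02  8.0000e-02 -8.7000e+00] pos [0.514  0.3051 0.1232] t 3.5 F [-0.05  0.05 -0.24]
```

View pics/w2.png

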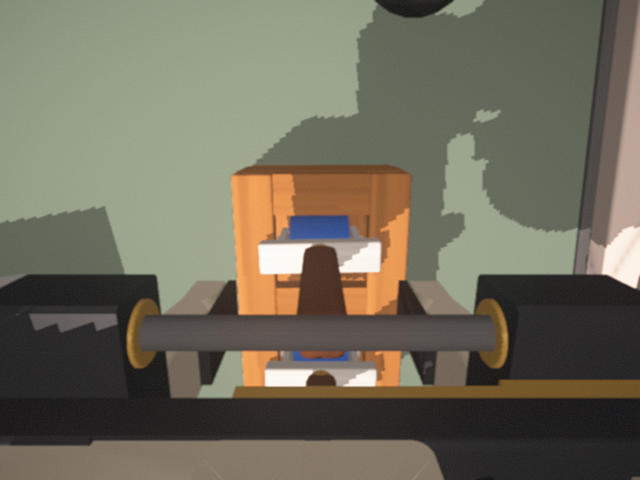

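Call:
jog_arm --commands '[{"x": 0, "y": 0, "z": 0, "roll": 0}, {"x": 0, "y": 0, "z": 0, "roll": 0}]'

```text
clock: 3.75
tool_pos: [0.5154, 0.3056, 0.1257]
orientation: [-179.9, -0.1, -8.7]
force: [0.3, 0.7, 0.1]
opening: 0.0698
```

```bash
python3 -c "
from h import *
d([0.517,0.301,0.125],1);print(ctrl.get_obs()['qvel'].round(2))
o,s=snap('wrist','w3')
cv2.imwrite('pics/w3c.png',cv2.resize(s['image'][200:380,230:410,::-1],None,fx=3.3,fy=3.3,interpolation=cv2.INTER_CUBIC))
"
```

```text
delta cm [0.23 0.43 0.07] per row [0.232 0.429 0.073] yaw [-1.7991e+02 -7.0000e-02 -8.7400e+00] pos [0.5154 0.3056 0.1257] t 3.75 F [0.33 0.67 0.07]
[-0.23  0.03 -0.21 -0.09  0.04  0.03]
```

View pics/w3c.png

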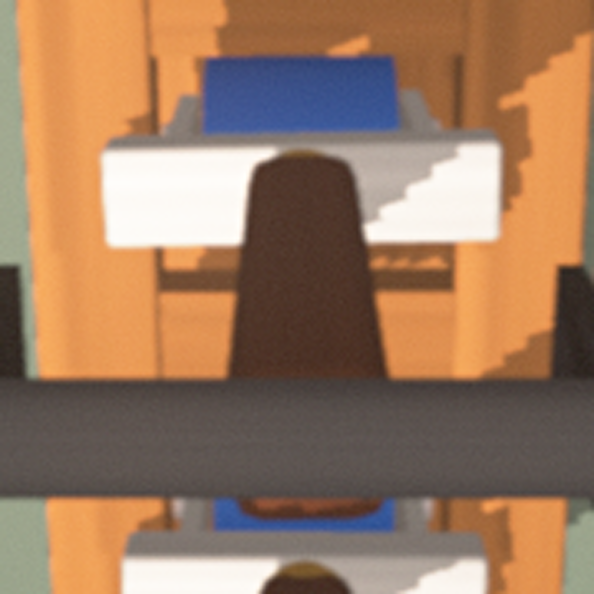

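```bash
python3 -c "
from h import *
o,s=snap('wrist')
f=lambda x,y:(230+x/3.3,200+y/3.3)
for n,p,z in [('top -x edge',f(313,517),.164),('bar+x L',f(103,148),.078),('bar+x R',f(500,142),.078),('bar-x L',f(107,246),.078),('bar-x R',f(499,240),.078),('h2 bar',f(123,556),.078),('h2bar',f(487,556),.078)]: print(n,atz(s,p,z,o).round(4), 'tool',(100*(atz(s,p,z,o)-o['tool_pos'])@R.from_euler('xyz',o['orientation'],degrees=True).as_matrix()).round(2))
"
```

```text
top -x edge [0.5107 0.3039 0.164 ] tool [-0.43  0.22 -3.84]
bar+x L [0.5311 0.3346 0.078 ] tool [ 1.11 -3.11  4.77]
bar+x R [0.5222 0.2692 0.078 ] tool [1.23 3.49 4.76]
bar-x L [0.514  0.3372 0.078 ] tool [-0.62 -3.11  4.76]
bar-x R [0.505  0.2712 0.078 ] tool [-0.5   3.55  4.76]
h2 bar [0.4545 0.3455 0.078 ] tool [-6.62 -3.03  4.76]
h2bar [0.4445 0.28   0.078 ] tool [-6.61  3.6   4.75]
```

Call:
jog_arm --commands '[{"x": 0.35, "y": 0.2, "z": 0, "roll": 0}, {"x": 0, "y": 0, "z": 0, "roll": 0}]'

```text
clock: 4.05
tool_pos: [0.5185, 0.3023, 0.1248]
orientation: [-180.0, -0.0, -8.8]
force: [0.5, -0.2, 0.3]
opening: 0.0699
```

Call:
jog_arm --commands '[{"x": 0, "y": 0, "z": 0, "roll": 0}, {"x": 0, "y": 0, "z": 0, "roll": 0}, {"x": 0, "y": 0, "z": 0, "roll": 0}, {"x": 0, "y": 0, "z": 0, "roll": 0}]' --gripper 0.5

```text
clock: 4.45
tool_pos: [0.5181, 0.3025, 0.1245]
orientation: [180.0, 0.0, -8.8]
force: [0.5, -0.9, 0.0]
opening: 0.0434
```

Call:
jog_arm --commands '[{"x": 0, "y": 0, "z": 0, "roll": 0}, {"x": 0, "y": 0, "z": 0, "roll": 0}, {"x": 0, "y": 0, "z": 0, "roll": 0}, {"x": 0, "y": 0, "z": 0, "roll": 0}, {"x": 0, "y": 0, "z": 0, "roll": 0}, {"x": 0, "y": 0, "z": 0, "roll": 0}]'

```text
clock: 5.05
tool_pos: [0.518, 0.3025, 0.1245]
orientation: [180.0, 0.0, -8.8]
force: [-0.5, -0.0, -1.6]
opening: 0.0182
```

Call:
jog_arm --commands '[{"x": 0, "y": 0, "z": -1, "roll": 0}, {"x": 0, "y": 0, "z": -2, "roll": 0}, {"x": 0, "y": 0, "z": -2, "roll": 0}, {"x": 0, "y": 0, "z": -1.5, "roll": 0}, {"x": 0, "y": 0, "z": 0, "roll": 0}]'

```text
clock: 5.55
tool_pos: [0.5191, 0.3033, 0.1925]
orientation: [-179.8, -0.2, -8.7]
force: [0.1, 0.3, -1.3]
opening: 0.0179
```

```bash
python3 -c "
from h import *
d([0.475,0.008,0.145],8)
o,s=snap('wrist','w4')
cv2.imwrite('pics/w4c.png',cv2.resize(s['image'][200:380,230:410,::-1],None,fx=3.3,fy=3.3,interpolation=cv2.INTER_CUBIC))
"
```

```text
delta cm [ 0.11 29.88  4.65] per row [0.014 3.734 0.581] yaw [-1.7981e+02 -1.7000e-01 -8.7400e+00] pos [0.5191 0.3033 0.1925] t 5.55 F [ 0.1   0.31 -1.34]
```

View pics/w4c.png

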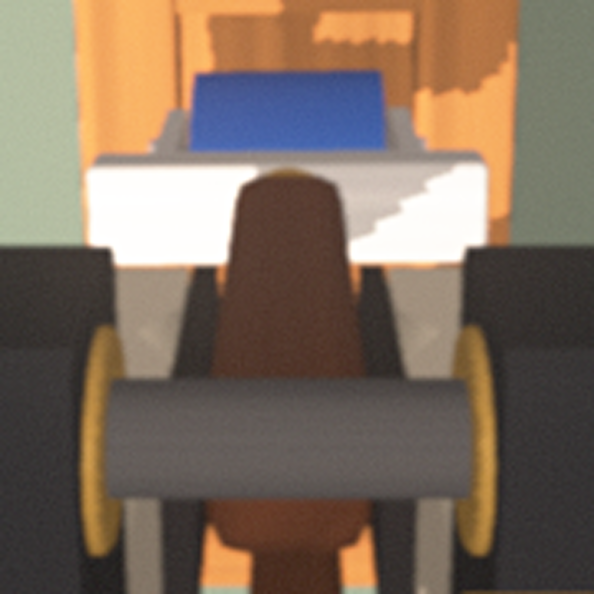

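Call:
jog_arm --commands '[{"x": 0, "y": 3.0, "z": 0, "roll": 0}, {"x": 0, "y": 4.0, "z": 0, "roll": 0}, {"x": 0, "y": 4.0, "z": 0, "roll": 0}, {"x": 0, "y": 4.0, "z": 0, "roll": 0}, {"x": 0, "y": 4.0, "z": 1.0, "roll": 0}, {"x": 0, "y": 4.0, "z": 1.0, "roll": 0}, {"x": 0, "y": 4.0, "z": 1.0, "roll": 0}, {"x": 0, "y": 2.9, "z": 1.0, "roll": 0}, {"x": 0, "y": 0, "z": 0.6, "roll": 0}, {"x": 0, "y": 0, "z": 0, "roll": 0}, {"x": 0, "y": 0, "z": 0, "roll": 0}, {"x": 0, "y": 0, "z": 0, "roll": 0}]'

```text
clock: 6.8
tool_pos: [0.473, 0.0078, 0.1438]
orientation: [-180.0, -0.0, -8.7]
force: [-0.1, 0.2, -1.3]
opening: 0.0176
```

```bash
cat >> h.py <<'E'
def F(n=1):
    import time
    o=ctrl.get_obs(); print(o['clock'],o['tool_pos'].round(4),'F',o['force'].round(2),'M',o['moment'].round(3),'qv',o['qvel'].round(2))
E
python3 -c "
from h import *
d([0.475,0.008,0.145],1);F();F()
o,s=snap('wrist','w5');o,s=snap('side','s5');F()
cv2.imwrite('pics/s5c.png',cv2.resize(s['image'][180:350,220:390,::-1],None,fx=3.4,fy=3.4))
"
```

```text
delta cm [ 0.2  -0.05 -0.12] per row [ 0.197 -0.05  -0.125] yaw [-1.7999e+02 -2.0000e-02 -8.6900e+00] pos [0.473  0.0078 0.1438] t 6.8 F [-0.05  0.21 -1.31]
6.8 [0.473  0.0078 0.1438] F [-0.05  0.21 -1.31] M [-0.054 -0.005  0.038] qv [ 0.08 -0.21  0.11  0.08 -0.01  0.2 ]
6.8 [0.473  0.0078 0.1438] F [-0.05  0.21 -1.31] M [-0.054 -0.005  0.038] qv [ 0.08 -0.21  0.11  0.08 -0.01  0.2 ]
6.9 [0.4729 0.0078 0.1438] F [-0.75 -0.98 -1.14] M [-0.013 -0.05  -0.003] qv [-0.05 -0.06 -0.3  -0.01  0.14  0.04]
```

View pics/w5.png

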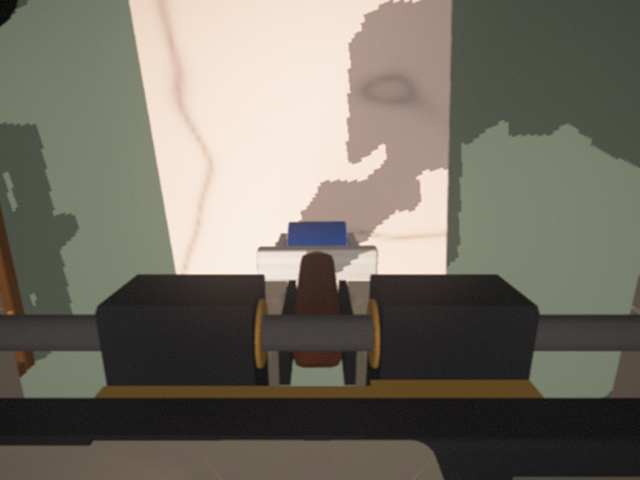

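View pics/s5c.png

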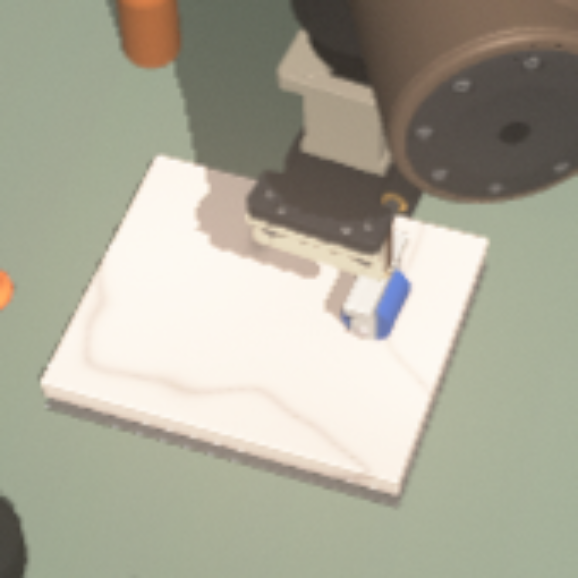

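```bash
python3 -c "
from h import *
im=cv2.imread('pics/w5.png')
cv2.imwrite('pics/w5c.png',cv2.resize(im[205:295,245:390],None,fx=5.5,fy=5.5,interpolation=cv2.INTER_CUBIC))
for c in [295,305,328,340]:
  print(c,[(r,im[r,c].tolist()) for r in range(216,254)])
" | sed 's/ (/\n(/g' | awk 'NR<200' | grep -n . | sed -n '1,42p'
```

```text
1:295 [(216, [225, 236, 249]),
2:(217, [224, 236, 249]),
3:(218, [225, 236, 249]),
4:(219, [224, 236, 249]),
5:(220, [222, 235, 249]),
6:(221, [189, 201, 227]),
7:(222, [133, 129, 142]),
8:(223, [100, 75, 78]),
9:(224, [100, 68, 69]),
10:(225, [104, 71, 67]),
11:(226, [109, 77, 71]),
12:(227, [109, 72, 71]),
13:(228, [112, 75, 72]),
14:(229, [113, 75, 69]),
15:(230, [114, 76, 70]),
16:(231, [113, 74, 67]),
17:(232, [116, 76, 69]),
18:(233, [118, 75, 67]),
19:(234, [118, 75, 66]),
20:(235, [121, 78, 69]),
21:(236, [120, 77, 68]),
22:(237, [119, 74, 64]),
23:(238, [121, 77, 66]),
24:(239, [123, 78, 69]),
25:(240, [123, 77, 65]),
26:(241, [127, 81, 70]),
27:(242, [127, 80, 68]),
28:(243, [125, 76, 63]),
29:(244, [128, 80, 66]),
30:(245, [124, 88, 80]),
31:(246, [107, 98, 104]),
32:(247, [96, 102, 111]),
33:(248, [96, 101, 112]),
34:(249, [110, 117, 127]),
35:(250, [142, 150, 160]),
36:(251, [178, 190, 203]),
37:(252, [202, 215, 227]),
38:(253, [213, 223, 233])]
39:305 [(216, [138, 149, 174]),
40:(217, [137, 149, 174]),
41:(218, [141, 152, 177]),
42:(219, [141, 152, 177]),
```

View pics/w5c.png

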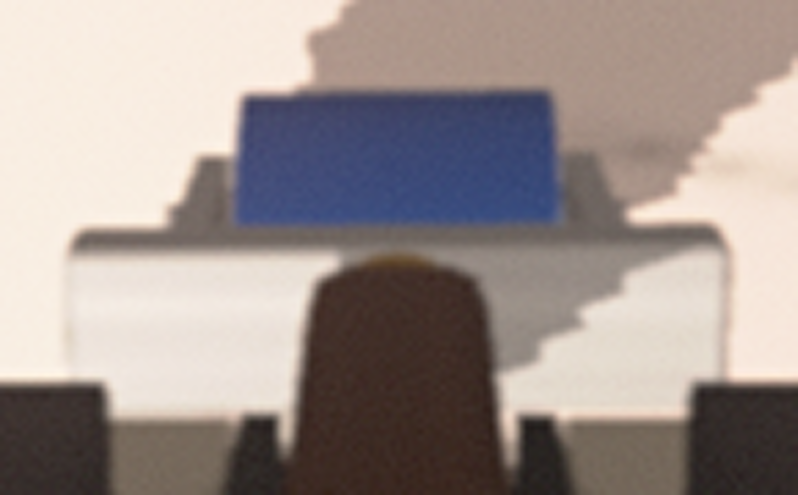

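```bash
cat >> h.py <<'E'
def toolray(s,uv):
    K=s['mtx'];H=s['hand_eye'];dd=H[:3,:3]@np.array([(uv[0]-K[0,2])/K[0,0],-(uv[1]-K[1,2])/K[1,1],-1.]);return H[:3,3],dd
def wheel(s,bp,bm,bl,zb=.0465):
    f=lambda r,z:(lambda p,d:(p+d*(z-p[2])/d[2])[0])(*toolray(s,(317,r)))
    xp,xm=f(bp,zb),f(bm,zb)
    p,d=toolray(s,(317,bl)); d=d[[0,2]]/np.hypot(d[0],d[2])
    za=zb+.037
    # signed dist of axle(xc,za) from ray for tangency
    n=np.array([d[1],-d[0]])
    for xc in (xp-.009,xm+.009,(xp+xm)/2):
        print('bar centre x',round(xc*1e3,2),'dist ray-axle mm',round(1e3*n@(p[[0,2]]-np.array([xc,za])),2))
E
python3 -c "
from h import *
o,s=snap('wrist'); wheel(s,250,281,221.8)"
```

```text
bar centre x -0.43 dist ray-axle mm 16.06
bar centre x -0.57 dist ray-axle mm 16.2
bar centre x -0.5 dist ray-axle mm 16.13
```

Call:
jog_arm --commands '[{"x": 0, "y": 0, "z": 0.4, "roll": 0}, {"x": 0, "y": 0, "z": 0.3, "roll": 0}, {"x": 0, "y": 0, "z": 0, "roll": 0}]'

```text
clock: 7.25
tool_pos: [0.4722, 0.007, 0.136]
orientation: [180.0, 0.1, -8.7]
force: [-0.7, -0.2, -0.8]
opening: 0.0183
```

Call:
jog_arm --commands '[{"x": 0, "y": 0, "z": 0.1, "roll": 0}, {"x": 0, "y": 0, "z": 0, "roll": 0}]'

```text
clock: 7.45
tool_pos: [0.4725, 0.007, 0.1355]
orientation: [180.0, 0.0, -8.8]
force: [-1.1, -0.6, -1.9]
opening: 0.0174
```

Call:
jog_arm --commands '[{"x": 0, "y": 0, "z": 0.1, "roll": 0}, {"x": 0, "y": 0, "z": 0, "roll": 0}]'

```text
clock: 7.65
tool_pos: [0.4725, 0.0069, 0.1345]
orientation: [180.0, 0.0, -8.8]
force: [0.2, 0.2, -2.0]
opening: 0.0176
```

Call:
jog_arm --commands '[{"x": 0, "y": 0, "z": 0.1, "roll": 0}, {"x": 0, "y": 0, "z": 0, "roll": 0}]'

```text
clock: 7.85
tool_pos: [0.4725, 0.0069, 0.1335]
orientation: [180.0, 0.0, -8.8]
force: [-0.1, -0.3, -1.8]
opening: 0.0178
```

Call:
jog_arm --commands '[{"x": 0, "y": 0, "z": 0.07, "roll": 0}, {"x": 0, "y": 0, "z": 0, "roll": 0}]'

```text
clock: 8.05
tool_pos: [0.4725, 0.007, 0.1328]
orientation: [180.0, 0.0, -8.8]
force: [-0.1, -0.2, -1.7]
opening: 0.0179
```

Call:
jog_arm --commands '[{"x": 0, "y": 0, "z": 0.07, "roll": 0}, {"x": 0, "y": 0, "z": 0, "roll": 0}]'

```text
clock: 8.25
tool_pos: [0.4727, 0.007, 0.1323]
orientation: [-180.0, -0.0, -8.7]
force: [-0.7, -0.5, 0.5]
opening: 0.0178
```

Call:
jog_arm --commands '[{"x": 0, "y": 0, "z": 0.05, "roll": 0}, {"x": 0, "y": 0, "z": 0, "roll": 0}]'

```text
clock: 8.45
tool_pos: [0.4729, 0.007, 0.1321]
orientation: [-180.0, -0.0, -8.7]
force: [-0.2, 0.0, 2.7]
opening: 0.0177
```

Call:
jog_arm --commands '[{"x": 0.3, "y": 0, "z": 0.02, "roll": 0}, {"x": 0.3, "y": 0, "z": 0, "roll": 0}]'

```text
clock: 8.65
tool_pos: [0.4791, 0.0061, 0.1319]
orientation: [-180.0, -0.0, -8.7]
force: [-0.8, -0.9, 5.5]
opening: 0.0181
```

Call:
jog_arm --commands '[{"x": 0.3, "y": 0, "z": 0, "roll": 0}]'

```text
clock: 8.75
tool_pos: [0.4821, 0.0056, 0.1318]
orientation: [-180.0, -0.0, -8.7]
force: [-0.6, -0.3, 5.6]
opening: 0.018
```

Call:
jog_arm --commands '[{"x": 0.3, "y": 0, "z": -0.03, "roll": 0}, {"x": 0.3, "y": 0, "z": 0, "roll": 0}]'

```text
clock: 8.95
tool_pos: [0.4879, 0.0048, 0.1319]
orientation: [-180.0, -0.0, -8.8]
force: [-1.3, 0.3, 4.9]
opening: 0.0178
```

Call:
jog_arm --commands '[{"x": 0.3, "y": 0, "z": 0, "roll": 0}, {"x": 0.3, "y": 0, "z": 0, "roll": 0}]'

```text
clock: 9.15
tool_pos: [0.4938, 0.0039, 0.1319]
orientation: [-180.0, -0.0, -8.8]
force: [-0.7, 1.0, 4.7]
opening: 0.0177
```

Call:
jog_arm --commands '[{"x": 0.3, "y": 0, "z": 0, "roll": 0}, {"x": 0.3, "y": 0, "z": 0, "roll": 0}]'

```text
clock: 9.35
tool_pos: [0.4997, 0.003, 0.1319]
orientation: [-180.0, -0.0, -8.8]
force: [-0.2, 0.4, 4.7]
opening: 0.0176
```

Call:
jog_arm --commands '[{"x": 0.3, "y": 0, "z": 0, "roll": 0}, {"x": 0.3, "y": 0, "z": 0, "roll": 0}, {"x": 0.3, "y": 0, "z": 0, "roll": 0}]'

```text
clock: 9.65
tool_pos: [0.5087, 0.0017, 0.1319]
orientation: [-180.0, -0.0, -8.8]
force: [-0.5, 0.9, 5.3]
opening: 0.018
```

Call:
jog_arm --commands '[{"x": 0.3, "y": 0, "z": 0, "roll": 0}, {"x": 0.3, "y": 0, "z": 0, "roll": 0}, {"x": 0.3, "y": 0, "z": 0, "roll": 0}]'

```text
clock: 9.95
tool_pos: [0.5176, 0.0003, 0.1319]
orientation: [-180.0, -0.0, -8.8]
force: [-0.0, 1.6, 5.8]
opening: 0.0176
```

Call:
jog_arm --commands '[{"x": 0.4, "y": 0, "z": -0.02, "roll": 0}, {"x": 0.4, "y": 0, "z": 0, "roll": 0}, {"x": 0.4, "y": 0, "z": 0, "roll": 0}, {"x": 0.4, "y": 0, "z": 0, "roll": 0}, {"x": 0.4, "y": 0, "z": 0, "roll": 0}]'

```text
clock: 10.45
tool_pos: [0.5373, -0.0027, 0.132]
orientation: [-180.0, -0.0, -8.8]
force: [-0.4, 2.6, 3.6]
opening: 0.0179
```

Call:
jog_arm --commands '[{"x": 0.4, "y": 0, "z": 0, "roll": 0}, {"x": 0.4, "y": 0, "z": 0, "roll": 0}, {"x": 0.4, "y": 0, "z": 0, "roll": 0}, {"x": 0.4, "y": 0, "z": 0, "roll": 0}, {"x": 0.4, "y": 0, "z": 0, "roll": 0}]'

```text
clock: 10.95
tool_pos: [0.5569, -0.0059, 0.132]
orientation: [-180.0, -0.0, -8.8]
force: [-0.7, 2.8, 3.3]
opening: 0.0181
```

Call:
jog_arm --commands '[{"x": 0.4, "y": 0, "z": 0, "roll": 0}, {"x": 0.4, "y": 0, "z": 0, "roll": 0}, {"x": 0.4, "y": 0, "z": 0, "roll": 0}, {"x": 0.4, "y": 0, "z": 0, "roll": 0}, {"x": 0.4, "y": 0, "z": 0, "roll": 0}]'

```text
clock: 11.45
tool_pos: [0.5767, -0.009, 0.132]
orientation: [-180.0, -0.0, -8.8]
force: [-1.0, 3.4, 3.9]
opening: 0.0183
```

Call:
jog_arm --commands '[{"x": 0.4, "y": 0, "z": 0, "roll": 0}, {"x": 0.4, "y": 0, "z": 0, "roll": 0}, {"x": 0.4, "y": 0, "z": 0, "roll": 0}, {"x": 0.4, "y": 0, "z": 0, "roll": 0}, {"x": 0.4, "y": 0, "z": 0, "roll": 0}]'

```text
clock: 11.95
tool_pos: [0.5964, -0.0121, 0.132]
orientation: [180.0, -0.0, -8.8]
force: [-0.0, 3.8, 4.6]
opening: 0.018
```

Call:
jog_arm --commands '[{"x": 0.4, "y": 0, "z": -0.02, "roll": 0}, {"x": 0.4, "y": 0, "z": 0, "roll": 0}, {"x": 0.4, "y": 0, "z": 0, "roll": 0}, {"x": 0, "y": 0, "z": -1.0, "roll": 0}, {"x": 0, "y": 0, "z": -2.0, "roll": 0}, {"x": 0, "y": 0, "z": -3.0, "roll": 0}, {"x": 0, "y": 0, "z": 0, "roll": 0}]'

```text
clock: 12.65
tool_pos: [0.6095, -0.0145, 0.1963]
orientation: [-180.0, -0.3, -8.7]
force: [1.0, 0.2, -0.6]
opening: 0.0181
```

```bash
python3 -c "
from h import *
d([0.5186,0.3031,0.192],8)
o,s=snap('wrist','w6')
cv2.imwrite('pics/w6c.png',cv2.resize(s['image'][205:295,245:390,::-1],None,fx=5.5,fy=5.5,interpolation=cv2.INTER_CUBIC))
"
```

```text
delta cm [-13.81 -30.01   0.37] per row [-1.727 -3.751  0.046] yaw [-179.98   -0.28   -8.74] pos [ 0.6095 -0.0145  0.1963] t 12.65 F [ 0.97  0.17 -0.59]
```

View pics/w6c.png

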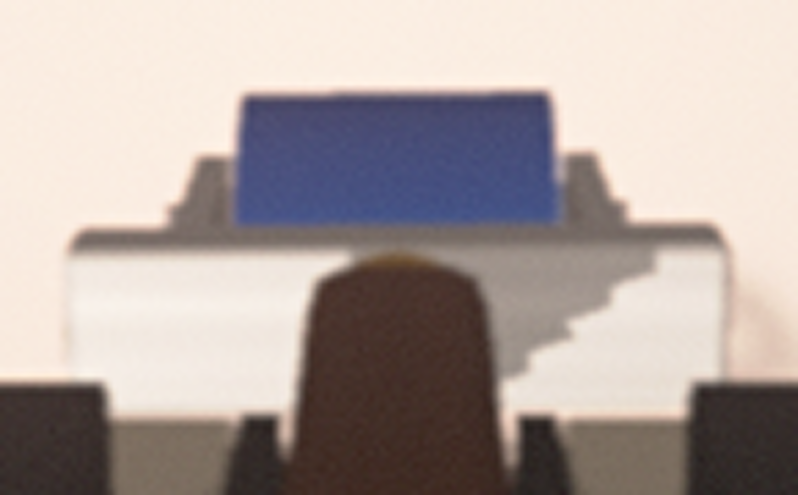

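Call:
jog_arm --commands '[{"x": -1.7, "y": -3.0, "z": 0, "roll": 0}, {"x": -2.0, "y": -4.0, "z": 0, "roll": 0}, {"x": -2.0, "y": -4.0, "z": 0, "roll": 0}, {"x": -2.0, "y": -4.0, "z": 0, "roll": 0}, {"x": -2.0, "y": -4.0, "z": 0, "roll": 0}, {"x": -2.0, "y": -4.0, "z": 0, "roll": 0}, {"x": -1.7, "y": -4.0, "z": 0, "roll": 0}, {"x": -0.4, "y": -2.9, "z": 0, "roll": 0}, {"x": 0, "y": 0, "z": 0, "roll": 0}, {"x": 0, "y": 0, "z": 0, "roll": 0}, {"x": 0, "y": 0, "z": 0, "roll": 0}]'

```text
clock: 13.8
tool_pos: [0.5166, 0.3014, 0.1913]
orientation: [179.9, 0.1, -8.8]
force: [1.0, -0.0, -1.5]
opening: 0.0179
```

```bash
python3 -c "
from h import *
d([0.518,0.3025,0.1245],1)"
```

```text
delta cm [ 0.13 -0.14  6.68] per row [ 0.131 -0.142  6.679] yaw [ 1.7989e+02  7.0000e-02 -8.7900e+00] pos [0.5166 0.3014 0.1913] t 13.8 F [ 1.03 -0.04 -1.53]
```

Call:
jog_arm --commands '[{"x": 0.12, "y": -0.12, "z": 0, "roll": 0}, {"x": 0, "y": 0, "z": 0.8, "roll": 0}, {"x": 0, "y": 0, "z": 0.8, "roll": 0}, {"x": 0, "y": 0, "z": 0, "roll": 0}]'

```text
clock: 14.2
tool_pos: [0.5177, 0.3026, 0.1743]
orientation: [179.9, 0.1, -8.8]
force: [-0.4, 0.1, -2.2]
opening: 0.0173
```

Call:
jog_arm --commands '[{"x": 0, "y": 0, "z": 0.8, "roll": 0}, {"x": 0, "y": 0, "z": 0.8, "roll": 0}, {"x": 0, "y": 0, "z": 0, "roll": 0}]'

```text
clock: 14.5
tool_pos: [0.5177, 0.3031, 0.1585]
orientation: [179.9, 0.1, -8.8]
force: [0.0, 0.1, -1.9]
opening: 0.0176
```

Call:
jog_arm --commands '[{"x": 0, "y": 0, "z": 1.0, "roll": 0}, {"x": 0, "y": 0, "z": 1.0, "roll": 0}, {"x": 0, "y": 0, "z": 0.6, "roll": 0}, {"x": 0, "y": 0, "z": 0.4, "roll": 0}, {"x": 0, "y": 0, "z": 0, "roll": 0}]'

```text
clock: 15.0
tool_pos: [0.5182, 0.3034, 0.1293]
orientation: [179.9, 0.0, -8.8]
force: [-0.1, 0.1, -1.7]
opening: 0.0176
```

Call:
jog_arm --commands '[{"x": 0, "y": 0, "z": 0.3, "roll": 0}, {"x": 0, "y": 0, "z": 0.15, "roll": 0}, {"x": 0, "y": 0, "z": 0, "roll": 0}]'

```text
clock: 15.3
tool_pos: [0.5184, 0.3036, 0.1256]
orientation: [-180.0, 0.0, -8.8]
force: [0.9, -0.2, -1.3]
opening: 0.0179
```

Call:
jog_arm --commands '[{"x": 0, "y": 0, "z": 0.12, "roll": 0}, {"x": 0, "y": 0, "z": 0, "roll": 0}]'

```text
clock: 15.5
tool_pos: [0.5185, 0.3037, 0.1245]
orientation: [-180.0, -0.0, -8.8]
force: [0.5, -0.7, -1.0]
opening: 0.0178
```

Release: open to 5 cm, then rise.

Call:
jog_arm --commands '[{"x": 0, "y": 0, "z": 0, "roll": 0}, {"x": 0, "y": 0, "z": 0, "roll": 0}, {"x": 0, "y": 0, "z": 0, "roll": 0}, {"x": 0, "y": 0, "z": 0, "roll": 0}, {"x": 0, "y": 0, "z": 0, "roll": 0}]' --gripper 5.5

```text
clock: 16.0
tool_pos: [0.5185, 0.3037, 0.1246]
orientation: [-180.0, -0.0, -8.8]
force: [-0.1, 0.1, 0.0]
opening: 0.0513
```

Call:
jog_arm --commands '[{"x": 0, "y": 0, "z": -1, "roll": 0}, {"x": 0, "y": 0, "z": -3, "roll": 0}, {"x": 0, "y": 0, "z": -3, "roll": 0}, {"x": -2, "y": 0, "z": -1, "roll": 0}, {"x": -3, "y": 0, "z": 0, "roll": 0}, {"x": -2.9, "y": 0, "z": 0, "roll": 0}, {"x": 0, "y": 0, "z": 0, "roll": 0}, {"x": 0, "y": 0, "z": 0, "roll": 0}, {"x": 0, "y": 0, "z": 0, "roll": 0}]'

```text
clock: 16.9
tool_pos: [0.4409, 0.3159, 0.205]
orientation: [-180.0, -0.0, -8.7]
force: [0.4, 0.3, -0.3]
opening: 0.0551
```

```bash
python3 -c "
from h import *
d([0.44,0.3145,0.1245],1)
o,s=snap('wrist','w7')
cv2.imwrite('pics/w7c.png',cv2.resize(s['image'][80:400,220:400,::-1],None,fx=3.6,fy=1.8,interpolation=cv2.INTER_CUBIC))
"
```

```text
delta cm [-0.07  0.15  8.05] per row [-0.074  0.154  8.05 ] yaw [-1.7997e+02 -3.0000e-02 -8.7500e+00] pos [0.4409 0.3159 0.205 ] t 16.9 F [ 0.41  0.25 -0.35]
```

View pics/w7c.png

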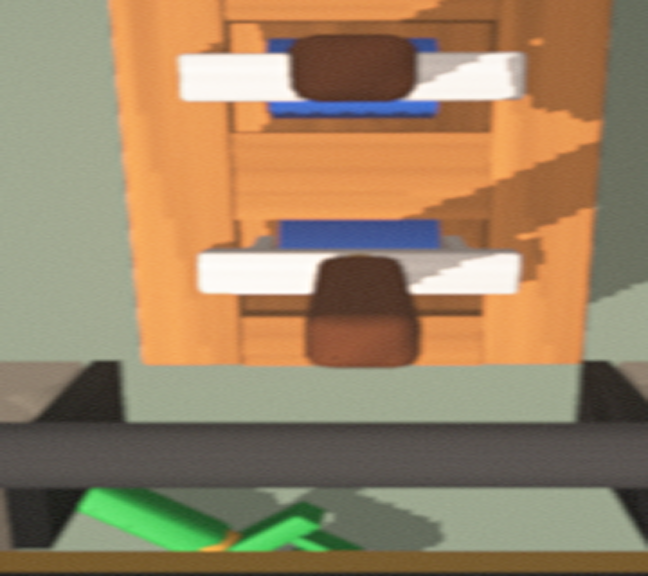

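```bash
python3 -c "
from h import *
o,s=snap('wrist')
f=lambda x,y:(220+x/3.6,80+y/1.8)
for n,p,z in [('top c',f(363,341),.164),('bar+x L',f(199,256),.078),('bar+x R',f(520,256),.078),('bar-x L',f(199,293),.078),('bar-x R',f(520,293),.078)]: print(n,atz(s,p,z,o).round(4), 'tool',(100*(atz(s,p,z,o)-o['tool_pos'])@R.from_euler('xyz',o['orientation'],degrees=True).as_matrix()).round(2))
"
```

```text
top c [0.4401 0.3143 0.164 ] tool [-0.06  0.16  4.07]
bar+x L [0.4517 0.3461 0.078 ] tool [ 0.59 -3.16 12.67]
bar+x R [0.4416 0.2802 0.078 ] tool [ 0.6   3.51 12.67]
bar-x L [0.436 0.349 0.078] tool [-1.01 -3.21 12.67]
bar-x R [0.4257 0.2821 0.078 ] tool [-1.    3.56 12.67]
```

Call:
jog_arm --commands '[{"x": -0.1, "y": 0.17, "z": 2, "roll": 0}, {"x": 0, "y": 0, "z": 2.5, "roll": 0}, {"x": 0, "y": 0, "z": 2.0, "roll": 0}, {"x": 0, "y": 0, "z": 1.0, "roll": 0}, {"x": 0, "y": 0, "z": 0.55, "roll": 0}, {"x": 0, "y": 0, "z": 0, "roll": 0}, {"x": 0, "y": 0, "z": 0, "roll": 0}]'

```text
clock: 17.7
tool_pos: [0.4396, 0.3145, 0.1247]
orientation: [-180.0, -0.0, -8.8]
force: [0.1, -0.1, 0.2]
opening: 0.0551
```

Call:
jog_arm --commands '[{"x": 0, "y": 0, "z": 0, "roll": 0}, {"x": 0, "y": 0, "z": 0, "roll": 0}, {"x": 0, "y": 0, "z": 0, "roll": 0}, {"x": 0, "y": 0, "z": 0, "roll": 0}, {"x": 0, "y": 0, "z": 0, "roll": 0}, {"x": 0, "y": 0, "z": 0, "roll": 0}, {"x": 0, "y": 0, "z": 0, "roll": 0}, {"x": 0, "y": 0, "z": 0, "roll": 0}]' --gripper 0.5

```text
clock: 18.5
tool_pos: [0.4391, 0.3142, 0.124]
orientation: [-180.0, -0.0, -8.8]
force: [0.3, 0.8, 0.4]
opening: 0.0177
```

Call:
jog_arm --commands '[{"x": 0, "y": 0, "z": -1, "roll": 0}, {"x": 0, "y": 0, "z": -2, "roll": 0}, {"x": 0, "y": 0, "z": -2, "roll": 0}, {"x": 0, "y": 0, "z": -1.5, "roll": 0}, {"x": 0, "y": 0, "z": 0, "roll": 0}]'

```text
clock: 19.0
tool_pos: [0.44, 0.3151, 0.1916]
orientation: [-179.8, -0.1, -8.7]
force: [-0.1, 1.3, -2.1]
opening: 0.018
```

Call:
jog_arm --commands '[{"x": 0, "y": 3.0, "z": 0, "roll": 0}, {"x": 0, "y": 4.0, "z": 0, "roll": 0}, {"x": 0, "y": 4.0, "z": 0, "roll": 0}, {"x": 1.5, "y": 4.0, "z": 0, "roll": 0}, {"x": 2.2, "y": 4.0, "z": 1.0, "roll": 0}, {"x": 2.2, "y": 4.0, "z": 1.0, "roll": 0}, {"x": 1.5, "y": 4.0, "z": 1.0, "roll": 0}, {"x": 0.5, "y": 2.8, "z": 1.0, "roll": 0}, {"x": 0, "y": 0, "z": 0.6, "roll": 0}, {"x": 0, "y": 0, "z": 0, "roll": 0}, {"x": 0, "y": 0, "z": 0, "roll": 0}, {"x": 0, "y": 0, "z": 0, "roll": 0}]'

```text
clock: 20.2
tool_pos: [0.4721, 0.0085, 0.1433]
orientation: [-180.0, -0.0, -8.7]
force: [0.5, -0.5, -1.8]
opening: 0.0178
```

```bash
python3 -c "
from h import *
d([0.4725,0.007,0.145],1)
o,s=snap('wrist','w8')
cv2.imwrite('pics/w8c.png',cv2.resize(s['image'][205:295,245:390,::-1],None,fx=5.5,fy=5.5,interpolation=cv2.INTER_CUBIC))
"
```

```text
delta cm [ 0.06  0.14 -0.17] per row [ 0.062  0.141 -0.17 ] yaw [-1.7998e+02 -3.0000e-02 -8.6800e+00] pos [0.4721 0.0085 0.1433] t 20.2 F [ 0.53 -0.48 -1.78]
```

View pics/w8c.png

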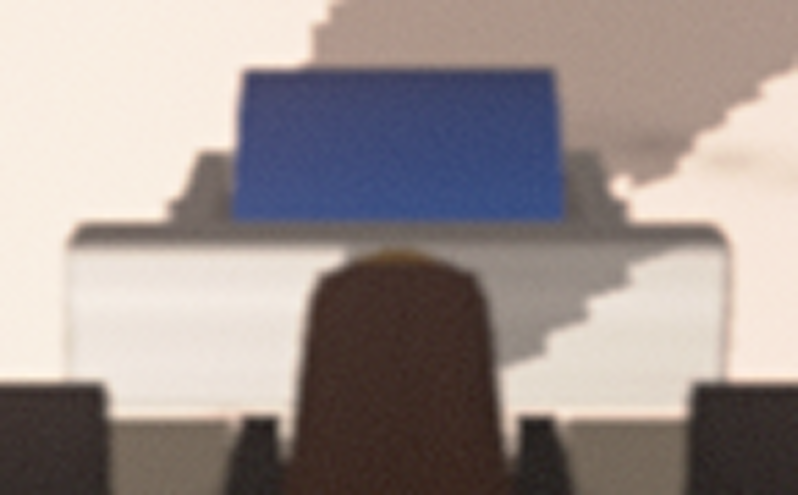

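Call:
jog_arm --commands '[{"x": 0, "y": 0, "z": 0.4, "roll": 0}, {"x": 0, "y": 0, "z": 0.35, "roll": 0}, {"x": 0, "y": 0, "z": 0, "roll": 0}]'

```text
clock: 20.55
tool_pos: [0.4714, 0.0077, 0.1349]
orientation: [180.0, 0.1, -8.7]
force: [0.4, 0.1, -1.7]
opening: 0.0177
```

Call:
jog_arm --commands '[{"x": 0, "y": 0, "z": 0.1, "roll": 0}, {"x": 0, "y": 0, "z": 0, "roll": 0}]'

```text
clock: 20.75
tool_pos: [0.4718, 0.0076, 0.1343]
orientation: [180.0, 0.0, -8.7]
force: [-0.4, -0.4, -2.1]
opening: 0.018
```

Call:
jog_arm --commands '[{"x": 0, "y": 0, "z": 0.1, "roll": 0}, {"x": 0, "y": 0, "z": 0, "roll": 0}]'

```text
clock: 20.95
tool_pos: [0.4718, 0.0076, 0.1334]
orientation: [180.0, 0.0, -8.8]
force: [-0.5, 0.1, -1.6]
opening: 0.0174
```

Call:
jog_arm --commands '[{"x": 0, "y": 0, "z": 0.07, "roll": 0}, {"x": 0, "y": 0, "z": 0, "roll": 0}]'

```text
clock: 21.15
tool_pos: [0.4718, 0.0076, 0.1327]
orientation: [-180.0, 0.0, -8.8]
force: [-0.0, 0.3, -2.8]
opening: 0.0178
```

Call:
jog_arm --commands '[{"x": 0, "y": 0, "z": 0.06, "roll": 0}, {"x": 0, "y": 0, "z": 0, "roll": 0}]'

```text
clock: 21.35
tool_pos: [0.4718, 0.0076, 0.1321]
orientation: [-180.0, 0.0, -8.8]
force: [-0.5, 0.7, -2.3]
opening: 0.0178
```

Call:
jog_arm --commands '[{"x": 0, "y": 0, "z": 0.06, "roll": 0}, {"x": 0, "y": 0, "z": 0, "roll": 0}]'

```text
clock: 21.55
tool_pos: [0.4719, 0.0076, 0.1315]
orientation: [180.0, -0.0, -8.8]
force: [-0.5, 0.1, -2.1]
opening: 0.0178
```

Call:
jog_arm --commands '[{"x": 0, "y": 0, "z": 0.05, "roll": 0}, {"x": 0, "y": 0, "z": 0, "roll": 0}]'

```text
clock: 21.75
tool_pos: [0.4719, 0.0076, 0.1313]
orientation: [180.0, -0.0, -8.7]
force: [-1.1, -0.2, 0.4]
opening: 0.0175
```

Call:
jog_arm --commands '[{"x": 0, "y": 0, "z": 0.05, "roll": 0}, {"x": 0, "y": 0, "z": 0, "roll": 0}]'

```text
clock: 21.95
tool_pos: [0.4721, 0.0076, 0.131]
orientation: [-180.0, -0.0, -8.7]
force: [-0.8, 0.2, 4.9]
opening: 0.0177
```

```bash
cat > tab.py <<'E'
import numpy as np,sys
from scipy.optimize import brentq
a=float(sys.argv[1]); e=2.5; st=2.5
th=[brentq(lambda t:17*t-e*(np.cos(t+a)-np.cos(a))-s,-1,20) for s in np.arange(0,145,st)]
h=e*np.sin(np.array(th)+a)
for i in range(0,56,4): print('x=%5.1f'%(i*st), 'th %.2f'%th[i],'h %.2f'%h[i], 'dz rows(cm, tool z) ',(-(np.diff(h)[i:i+4])/10).round(3))
E
python3 tab.py -0.2
```

```text
x=  0.0 th 0.00 h -0.50 dz rows(cm, tool z)  [-0.037 -0.037 -0.035 -0.033]
x= 10.0 th 0.58 h 0.93 dz rows(cm, tool z)  [-0.031 -0.028 -0.025 -0.022]
x= 20.0 th 1.12 h 1.99 dz rows(cm, tool z)  [-0.018 -0.014 -0.01  -0.006]
x= 30.0 th 1.64 h 2.48 dz rows(cm, tool z)  [-0.002  0.002  0.006  0.01 ]
x= 40.0 th 2.15 h 2.32 dz rows(cm, tool z)  [0.014 0.018 0.022 0.025]
x= 50.0 th 2.68 h 1.53 dz rows(cm, tool z)  [0.028 0.031 0.033 0.035]
x= 60.0 th 3.24 h 0.26 dz rows(cm, tool z)  [0.037 0.037 0.037 0.036]
x= 70.0 th 3.84 h -1.21 dz rows(cm, tool z)  [0.033 0.03  0.026 0.02 ]
x= 80.0 th 4.50 h -2.29 dz rows(cm, tool z)  [ 0.014  0.007 -0.001 -0.008]
x= 90.0 th 5.19 h -2.40 dz rows(cm, tool z)  [-0.015 -0.021 -0.027 -0.031]
x=100.0 th 5.86 h -1.46 dz rows(cm, tool z)  [-0.034 -0.036 -0.037 -0.037]
x=110.0 th 6.47 h -0.02 dz rows(cm, tool z)  [-0.036 -0.035 -0.033 -0.03 ]
x=120.0 th 7.04 h 1.32 dz rows(cm, tool z)  [-0.027 -0.024 -0.021 -0.017]
x=130.0 th 7.57 h 2.21 dz rows(cm, tool z)  [-0.013 -0.009 -0.005 -0.001]
```

Call:
jog_arm --commands '[{"x": 0.25, "y": 0, "z": -0.045, "roll": 0}, {"x": 0.25, "y": 0, "z": -0.04, "roll": 0}]'

```text
clock: 22.15
tool_pos: [0.4771, 0.0068, 0.1317]
orientation: [-180.0, -0.0, -8.7]
force: [-1.3, -0.2, 5.1]
opening: 0.0177
```

Call:
jog_arm --commands '[{"x": 0.25, "y": 0, "z": -0.035, "roll": 0}, {"x": 0.25, "y": 0, "z": -0.033, "roll": 0}]'

```text
clock: 22.35
tool_pos: [0.4822, 0.006, 0.1324]
orientation: [-180.0, -0.0, -8.7]
force: [-1.7, -0.4, 5.7]
opening: 0.0176
```

Call:
jog_arm --commands '[{"x": 0.25, "y": 0, "z": -0.055, "roll": 0}, {"x": 0.25, "y": 0, "z": -0.03, "roll": 0}]'

```text
clock: 22.55
tool_pos: [0.487, 0.0053, 0.133]
orientation: [-180.0, -0.0, -8.8]
force: [-1.5, -0.2, 4.9]
opening: 0.0182
```

Call:
jog_arm --commands '[{"x": 0.25, "y": 0, "z": -0.025, "roll": 0}, {"x": 0.25, "y": 0, "z": -0.022, "roll": 0}]'

```text
clock: 22.75
tool_pos: [0.492, 0.0045, 0.1335]
orientation: [-180.0, -0.0, -8.8]
force: [-0.3, -0.9, 4.4]
opening: 0.0178
```

Call:
jog_arm --commands '[{"x": 0.25, "y": 0, "z": -0.025, "roll": 0}, {"x": 0.25, "y": 0, "z": -0.014, "roll": 0}]'

```text
clock: 22.95
tool_pos: [0.4969, 0.0038, 0.1338]
orientation: [-180.0, -0.0, -8.8]
force: [-0.4, 0.4, 4.8]
opening: 0.0179
```

Call:
jog_arm --commands '[{"x": 0.25, "y": 0, "z": -0.01, "roll": 0}, {"x": 0.25, "y": 0, "z": -0.006, "roll": 0}]'

```text
clock: 23.15
tool_pos: [0.5018, 0.003, 0.134]
orientation: [-180.0, -0.0, -8.8]
force: [-1.2, -0.6, 4.6]
opening: 0.0182
```

Call:
jog_arm --commands '[{"x": 0.25, "y": 0, "z": -0.002, "roll": 0}, {"x": 0.25, "y": 0, "z": 0.002, "roll": 0}]'

```text
clock: 23.35
tool_pos: [0.5067, 0.0022, 0.134]
orientation: [-180.0, -0.0, -8.8]
force: [-0.6, -1.5, 4.3]
opening: 0.0181
```

Model tracks well (35 mm done). Continue.

Call:
jog_arm --commands '[{"x": 0.25, "y": 0, "z": 0.004, "roll": 0}, {"x": 0.25, "y": 0, "z": 0.009, "roll": 0}]'

```text
clock: 23.55
tool_pos: [0.5116, 0.0015, 0.1338]
orientation: [-180.0, -0.0, -8.8]
force: [-0.8, -0.9, 4.2]
opening: 0.0177
```

Call:
jog_arm --commands '[{"x": 0.25, "y": 0, "z": 0.014, "roll": 0}, {"x": 0.25, "y": 0, "z": 0.018, "roll": 0}]'

```text
clock: 23.75
tool_pos: [0.5166, 0.0007, 0.1335]
orientation: [-180.0, -0.0, -8.8]
force: [0.5, 0.1, 3.8]
opening: 0.0177
```

Call:
jog_arm --commands '[{"x": 0.25, "y": 0, "z": 0.022, "roll": 0}, {"x": 0.25, "y": 0, "z": 0.025, "roll": 0}]'

```text
clock: 23.95
tool_pos: [0.5215, -0.0001, 0.133]
orientation: [180.0, -0.0, -8.8]
force: [-0.8, -1.0, 4.5]
opening: 0.0176
```

Call:
jog_arm --commands '[{"x": 0.25, "y": 0, "z": 0.028, "roll": 0}, {"x": 0.25, "y": 0, "z": 0.031, "roll": 0}]'

```text
clock: 24.15
tool_pos: [0.5264, -0.0008, 0.1324]
orientation: [180.0, -0.0, -8.8]
force: [-0.3, -0.5, 3.3]
opening: 0.0177
```

Call:
jog_arm --commands '[{"x": 0.25, "y": 0, "z": 0.035, "roll": 0}, {"x": 0.25, "y": 0, "z": 0.037, "roll": 0}]'

```text
clock: 24.35
tool_pos: [0.5314, -0.0016, 0.1317]
orientation: [180.0, -0.0, -8.8]
force: [0.0, -1.5, 4.9]
opening: 0.0178
```

Call:
jog_arm --commands '[{"x": 0.25, "y": 0, "z": 0.039, "roll": 0}, {"x": 0.25, "y": 0, "z": 0.038, "roll": 0}]'

```text
clock: 24.55
tool_pos: [0.5363, -0.0023, 0.131]
orientation: [180.0, -0.0, -8.8]
force: [-0.0, -1.0, 4.4]
opening: 0.0178
```

Call:
jog_arm --commands '[{"x": 0.25, "y": 0, "z": 0.037, "roll": 0}, {"x": 0.25, "y": 0, "z": 0.036, "roll": 0}]'

```text
clock: 24.75
tool_pos: [0.5413, -0.0031, 0.1302]
orientation: [-180.0, -0.0, -8.8]
force: [-0.2, -0.6, 4.2]
opening: 0.018
```

Call:
jog_arm --commands '[{"x": 0.25, "y": 0, "z": 0.033, "roll": 0}, {"x": 0.25, "y": 0, "z": 0.03, "roll": 0}]'

```text
clock: 24.95
tool_pos: [0.5462, -0.0038, 0.1296]
orientation: [180.0, 0.0, -8.8]
force: [-0.2, -1.6, 4.8]
opening: 0.0178
```

Call:
jog_arm --commands '[{"x": 0.25, "y": 0, "z": 0.025, "roll": 0}, {"x": 0.25, "y": 0, "z": 0.019, "roll": 0}]'

```text
clock: 25.15
tool_pos: [0.551, -0.0046, 0.1291]
orientation: [180.0, 0.0, -8.8]
force: [0.2, -0.6, 5.2]
opening: 0.018
```

Call:
jog_arm --commands '[{"x": 0.25, "y": 0, "z": 0.014, "roll": 0}, {"x": 0.25, "y": 0, "z": 0.007, "roll": 0}]'

```text
clock: 25.35
tool_pos: [0.5559, -0.0054, 0.1289]
orientation: [180.0, 0.0, -8.8]
force: [-1.2, -0.5, 5.4]
opening: 0.0176
```

Call:
jog_arm --commands '[{"x": 0.25, "y": 0, "z": 0.0, "roll": 0}, {"x": 0.25, "y": 0, "z": -0.008, "roll": 0}]'

```text
clock: 25.55
tool_pos: [0.5608, -0.0061, 0.129]
orientation: [180.0, 0.0, -8.8]
force: [-0.1, -0.6, 5.2]
opening: 0.0177
```

Call:
jog_arm --commands '[{"x": 0.25, "y": 0, "z": -0.015, "roll": 0}, {"x": 0.25, "y": 0, "z": -0.021, "roll": 0}]'

```text
clock: 25.75
tool_pos: [0.5656, -0.0069, 0.1293]
orientation: [180.0, 0.0, -8.8]
force: [-2.1, 0.0, 6.1]
opening: 0.018
```

Call:
jog_arm --commands '[{"x": 0.25, "y": 0, "z": -0.055, "roll": 0}, {"x": 0.25, "y": 0, "z": -0.034, "roll": 0}]'

```text
clock: 25.95
tool_pos: [0.5704, -0.0076, 0.13]
orientation: [180.0, 0.1, -8.8]
force: [-0.8, -1.1, 4.2]
opening: 0.0179
```

Call:
jog_arm --commands '[{"x": 0.25, "y": 0, "z": -0.036, "roll": 0}, {"x": 0.25, "y": 0, "z": -0.037, "roll": 0}]'

```text
clock: 26.15
tool_pos: [0.5756, -0.0084, 0.1308]
orientation: [180.0, 0.0, -8.8]
force: [-1.3, -0.3, 2.1]
opening: 0.0176
```

Call:
jog_arm --commands '[{"x": 0.25, "y": 0, "z": -0.037, "roll": 0}, {"x": 0.25, "y": 0, "z": -0.037, "roll": 0}]'

```text
clock: 26.35
tool_pos: [0.5806, -0.0092, 0.1316]
orientation: [180.0, 0.0, -8.8]
force: [-1.5, -0.8, 2.6]
opening: 0.0182
```

Call:
jog_arm --commands '[{"x": 0.25, "y": 0, "z": -0.037, "roll": 0}, {"x": 0.25, "y": 0, "z": -0.035, "roll": 0}]'

```text
clock: 26.55
tool_pos: [0.5856, -0.01, 0.1324]
orientation: [180.0, 0.0, -8.8]
force: [-1.5, -0.2, 1.4]
opening: 0.0182
```

Call:
jog_arm --commands '[{"x": 0.25, "y": 0, "z": -0.008, "roll": 0}, {"x": 0.25, "y": 0, "z": -0.03, "roll": 0}]'

```text
clock: 26.75
tool_pos: [0.5907, -0.0108, 0.133]
orientation: [180.0, -0.0, -8.8]
force: [-1.9, -0.9, 4.3]
opening: 0.0179
```

Call:
jog_arm --commands '[{"x": 0.25, "y": 0, "z": -0.027, "roll": 0}, {"x": 0.25, "y": 0, "z": -0.024, "roll": 0}]'

```text
clock: 26.95
tool_pos: [0.5957, -0.0115, 0.1334]
orientation: [180.0, -0.0, -8.8]
force: [-1.0, -0.5, 4.2]
opening: 0.0176
```

Call:
jog_arm --commands '[{"x": 0.25, "y": 0, "z": -0.021, "roll": 0}, {"x": 0.25, "y": 0, "z": -0.017, "roll": 0}]'

```text
clock: 27.15
tool_pos: [0.6006, -0.0123, 0.1338]
orientation: [180.0, -0.0, -8.7]
force: [-1.2, -1.0, 3.8]
opening: 0.0182
```

Call:
jog_arm --commands '[{"x": 0.25, "y": 0, "z": -0.013, "roll": 0}, {"x": 0.25, "y": 0, "z": -0.009, "roll": 0}]'

```text
clock: 27.35
tool_pos: [0.6056, -0.013, 0.134]
orientation: [180.0, -0.0, -8.8]
force: [-0.8, -1.1, 3.9]
opening: 0.0177
```

Call:
jog_arm --commands '[{"x": 0, "y": 0, "z": -1, "roll": 0}, {"x": 0, "y": 0, "z": -3, "roll": 0}, {"x": 0, "y": 0, "z": -3, "roll": 0}, {"x": -0.5, "y": 3, "z": -2.5, "roll": 0}, {"x": -1.5, "y": 4, "z": 0, "roll": 0}, {"x": -1.5, "y": 4, "z": 0, "roll": 0}, {"x": -1.5, "y": 4, "z": 0, "roll": 0}, {"x": -1.5, "y": 4, "z": 0, "roll": 0}, {"x": -1, "y": 4, "z": 0, "roll": 0}, {"x": 0, "y": 2, "z": 0, "roll": 0}, {"x": 0, "y": 0, "z": 0, "roll": 0}, {"x": 0, "y": 0, "z": 0, "roll": 0}]'

```text
clock: 28.55
tool_pos: [0.4928, -0.2487, 0.2289]
orientation: [-180.0, 0.0, -8.8]
force: [0.5, -0.1, -1.6]
opening: 0.0176
```

```bash
python3 -c "
from h import *
d([0.466,-.326,0.226],1)
o,s=snap('wrist','w9'); snap('top','t9');snap('side','s9')
print(proj(s,[[.466,-.326,.095]],o))
for c in ['wrist','top','side']:
  print([(round(x['confidence'],2),(np.array(x['position'])*[640,480]).round(1).tolist()) for x in ctrl.search_frame(c,'tumbler_rim')])
"
```

```text
delta cm [-1.46  8.05  0.28] per row [-1.463  8.05   0.284] yaw [-1.7996e+02  1.0000e-02 -8.8400e+00] pos [ 0.4928 -0.2487  0.2289] t 28.55 F [ 0.46 -0.07 -1.61]
[[420.82066564 246.00847147]]
[(0.74, [576.0, 82.0]), (0.65, [414.9, 227.4])]
[(0.94, [466.4, 227.1]), (0.65, [415.5, 266.7]), (0.38, [377.8, 178.6])]
[(0.97, [364.0, 169.5]), (0.82, [332.1, 139.7]), (0.17, [213.6, 264.7])]
```

View pics/w9.png

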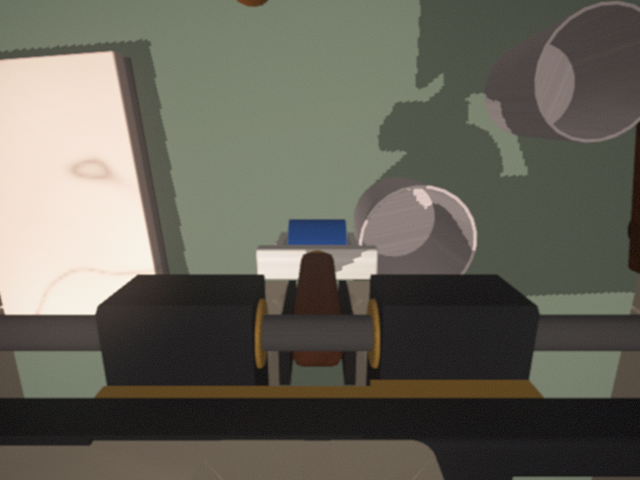

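View pics/s9.png

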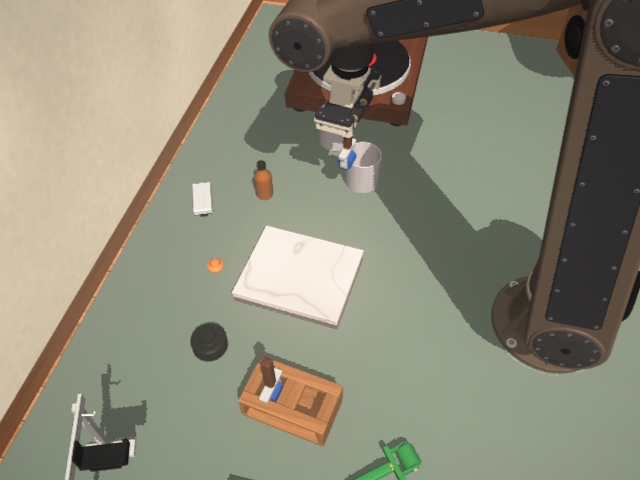

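```bash
python3 -c "
import cv2
im=cv2.imread('pics/w9.png');cv2.imwrite('pics/w9c.png',cv2.resize(im[170:290,340:490],None,fx=5,fy=5,interpolation=cv2.INTER_CUBIC))"
```

```text
(no output)
```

View pics/w9c.png

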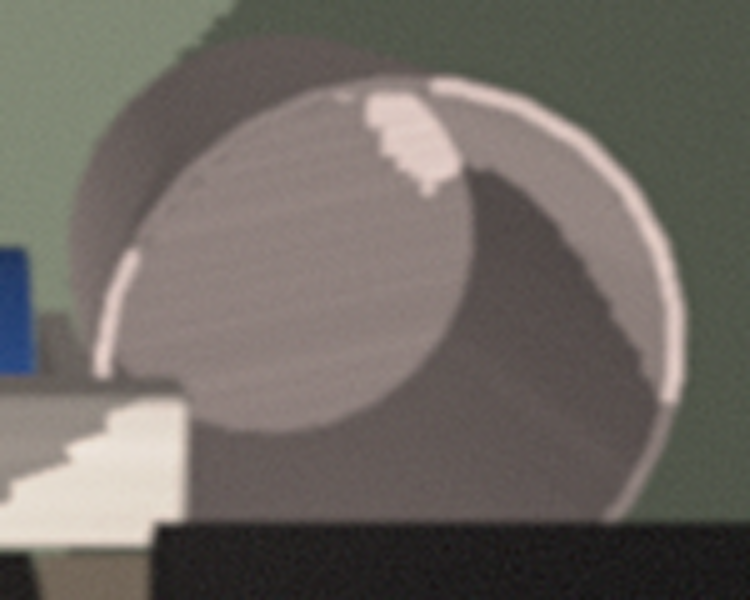

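```bash
python3 -c "
from h import *
from scipy.optimize import least_squares
o,s=snap('wrist')
P=np.array([atz(s,(340+x/5,170+y/5),.095,o)[:2] for x,y in [(95,375),(125,250),(390,75),(480,83),(590,147),(660,237),(687,320),(680,400),(662,450),(622,520)]])
r=least_squares(lambda p:np.hypot(*(P-p[:2]).T)-p[2],[.466,-.326,.046]);print(r.x,r.fun*1e3)
im=cv2.imread('pics/t9.png')
o=ctrl.get_obs(); d([*r.x[:2],.226]); d([.467,-.3265,.226])
"
```

```text
[ 0.46841404 -0.32300026  0.04594552] [-0.23005503  0.06160591  0.39278101  0.34677154 -0.78875648 -0.44782516
  0.47765484  0.25466237 -0.09857545  0.03173646]
delta cm [-1.33  7.8   0.3 ] per row [-1.333  7.796  0.296] yaw [-179.99    0.     -8.69] pos [ 0.4934 -0.2479  0.229 ] t 28.9 F [ 0.5   0.28 -0.9 ]
delta cm [-1.42  8.16  0.3 ] per row [-1.419  8.164  0.296] yaw [-179.99    0.     -8.69] pos [ 0.4934 -0.2479  0.229 ] t 28.9 F [ 0.5   0.28 -0.9 ]
```

Call:
jog_arm --commands '[{"x": -0.6, "y": 3.9, "z": 0, "roll": 0}, {"x": -0.7, "y": 3.9, "z": 0, "roll": 0}, {"x": 0, "y": 0, "z": 0, "roll": 0}, {"x": 0, "y": 0, "z": 0, "roll": 0}, {"x": 0, "y": 0, "z": 0, "roll": 0}]'

```text
clock: 29.4
tool_pos: [0.4685, -0.3232, 0.2289]
orientation: [-180.0, 0.0, -8.7]
force: [-0.4, 0.7, -1.5]
opening: 0.018
```

```bash
python3 -c "
from h import *
d([0.4684,-.323,0.1035],1)
o,s=snap('wrist','w10')
cv2.imwrite('pics/w10c.png',cv2.resize(s['image'][150:300,210:430,::-1],None,fx=3.6,fy=3.6,interpolation=cv2.INTER_CUBIC))
a=np.linspace(0,2*np.pi,9);print(proj(s,np.c_[.4684+.046*np.cos(a),-.323+.046*np.sin(a),0*a+.095],o).round(0).tolist())
"
```

```text
delta cm [-0.02 -0.02 12.54] per row [-0.017 -0.019 12.539] yaw [-179.99    0.     -8.74] pos [ 0.4685 -0.3232  0.2289] t 29.4 F [-0.39  0.74 -1.48]
[[308.0, 168.0], [268.0, 193.0], [259.0, 237.0], [283.0, 273.0], [326.0, 283.0], [364.0, 261.0], [377.0, 219.0], [354.0, 180.0], [308.0, 168.0]]
```

View pics/w10c.png

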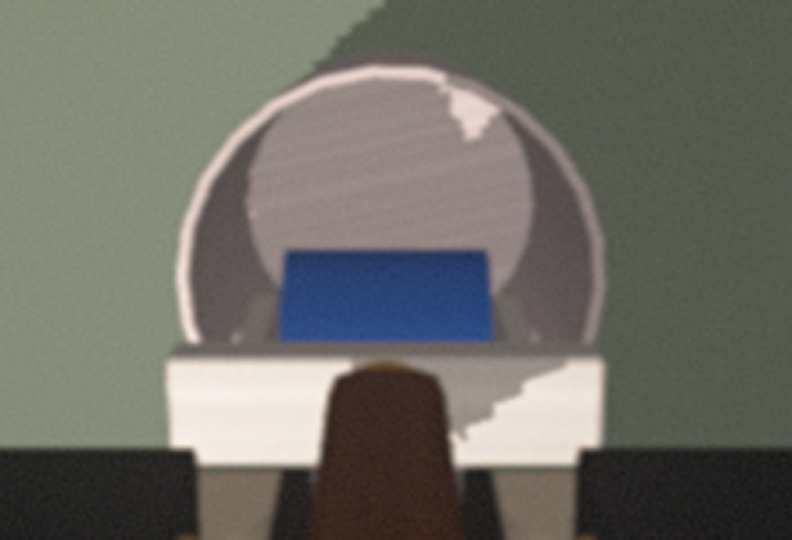

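Call:
jog_arm --commands '[{"x": 0, "y": 0, "z": 1, "roll": 0}, {"x": 0, "y": 0, "z": 1, "roll": 0}, {"x": 0, "y": 0, "z": 1, "roll": 0}, {"x": 0, "y": 0, "z": 1, "roll": 0}, {"x": 0, "y": 0, "z": 1, "roll": 0}, {"x": 0, "y": 0, "z": 1, "roll": 0}, {"x": 0, "y": 0, "z": 0, "roll": 0}]'

```text
clock: 30.15
tool_pos: [0.4674, -0.3233, 0.167]
orientation: [-180.0, 0.2, -8.8]
force: [-0.2, 0.0, -1.6]
opening: 0.0177
```

Call:
jog_arm --commands '[{"x": 0, "y": 0, "z": 1, "roll": 0}, {"x": 0, "y": 0, "z": 1, "roll": 0}, {"x": 0, "y": 0, "z": 1, "roll": 0}, {"x": 0, "y": 0, "z": 1, "roll": 0}, {"x": 0, "y": 0, "z": 1, "roll": 0}, {"x": 0, "y": 0, "z": 0.7, "roll": 0}, {"x": 0, "y": 0, "z": 0, "roll": 0}]'

```text
clock: 30.85
tool_pos: [0.4677, -0.3235, 0.1106]
orientation: [-180.0, 0.1, -8.8]
force: [0.5, -0.1, -1.8]
opening: 0.0179
```

Call:
jog_arm --commands '[{"x": 0, "y": 0, "z": 0.3, "roll": 0}, {"x": 0, "y": 0, "z": 0.1, "roll": 0}, {"x": 0, "y": 0, "z": 0, "roll": 0}]'

```text
clock: 31.15
tool_pos: [0.4685, -0.3238, 0.1081]
orientation: [180.0, -0.0, -8.7]
force: [-0.8, 1.1, -1.2]
opening: 0.0179
```

Call:
jog_arm --commands '[{"x": 0, "y": 0, "z": 0.2, "roll": 0}, {"x": 0, "y": 0, "z": 0, "roll": 0}]'

```text
clock: 31.35
tool_pos: [0.4683, -0.3237, 0.1059]
orientation: [-180.0, -0.0, -8.8]
force: [-0.3, -0.4, -1.8]
opening: 0.0181
```

Call:
jog_arm --commands '[{"x": 0, "y": 0, "z": 0.1, "roll": 0}, {"x": 0, "y": 0, "z": 0, "roll": 0}]'

```text
clock: 31.55
tool_pos: [0.4688, -0.3238, 0.1054]
orientation: [180.0, -0.0, -8.7]
force: [-0.0, -0.0, 1.9]
opening: 0.0177
```

Call:
jog_arm --commands '[{"x": 0, "y": 0, "z": 0.06, "roll": 0}, {"x": 0, "y": 0, "z": 0, "roll": 0}]'

```text
clock: 31.75
tool_pos: [0.4692, -0.324, 0.1054]
orientation: [180.0, -0.1, -8.7]
force: [-0.2, 2.1, 5.6]
opening: 0.0178
```

Call:
jog_arm --commands '[{"x": 0, "y": 0, "z": -0.08, "roll": 0}, {"x": 0, "y": 0, "z": 0, "roll": 0}]'

```text
clock: 31.95
tool_pos: [0.4686, -0.3238, 0.1054]
orientation: [180.0, -0.0, -8.7]
force: [0.4, 0.9, 2.9]
opening: 0.0177
```

Call:
jog_arm --commands '[{"x": 0, "y": 0, "z": 0, "roll": 0}, {"x": 0, "y": 0, "z": 0, "roll": 0}, {"x": 0, "y": 0, "z": 0, "roll": 0}, {"x": 0, "y": 0, "z": 0, "roll": 0}, {"x": 0, "y": 0, "z": 0, "roll": 0}]' --gripper 5.0

```text
clock: 32.45
tool_pos: [0.4683, -0.3238, 0.1051]
orientation: [-180.0, 0.0, -8.8]
force: [-0.7, -0.1, 0.0]
opening: 0.0484
```

```bash
python3 -c "
from h import *
F();o,s=snap('wrist','w11')"
```

```text
32.45 [ 0.4683 -0.3238  0.1051] F [-0.67 -0.09  0.02] M [-0.036  0.045 -0.027] qv [0.1  0.   0.04 0.02 0.04 0.03]
```

View pics/w11.png

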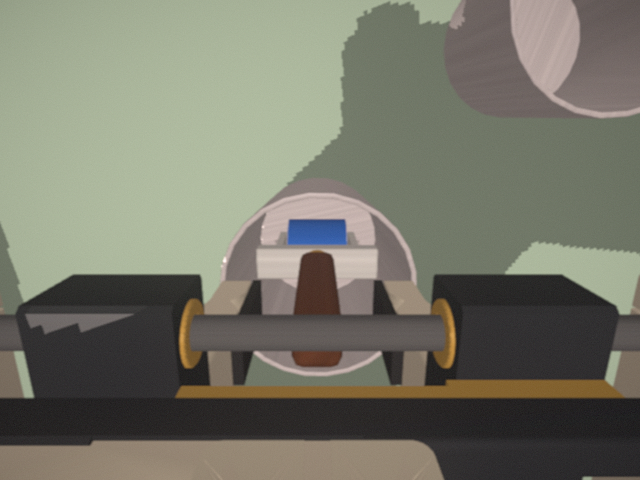

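Call:
jog_arm --commands '[{"x": 0, "y": 0, "z": -1, "roll": 0}, {"x": 0, "y": 0, "z": -3, "roll": 0}, {"x": 0, "y": 0, "z": -4, "roll": 0}, {"x": 0, "y": 0, "z": -4, "roll": 0}, {"x": 0, "y": 0, "z": -2, "roll": 0}, {"x": 0, "y": -3, "z": 0, "roll": 0}, {"x": 0, "y": -4, "z": 0, "roll": 0}, {"x": 0, "y": -4, "z": 0, "roll": 0}, {"x": 0, "y": -4, "z": 0, "roll": 0}, {"x": 0, "y": 0, "z": 0, "roll": 0}]'

```text
clock: 33.5
tool_pos: [0.4919, -0.1722, 0.2464]
orientation: [-180.0, -0.1, -8.5]
force: [0.7, -0.5, -0.2]
opening: 0.0501
```

```bash
python3 -c "
from h import *
F();snap('wrist','w12');snap('side','s12');snap('top','t12')"
```

```text
33.5 [ 0.4919 -0.1722  0.2464] F [ 0.66 -0.5  -0.2 ] M [-0.135 -0.023  0.025] qv [-3.32  0.82  0.61  0.8  -0.22  4.35]
```

View pics/s12.png

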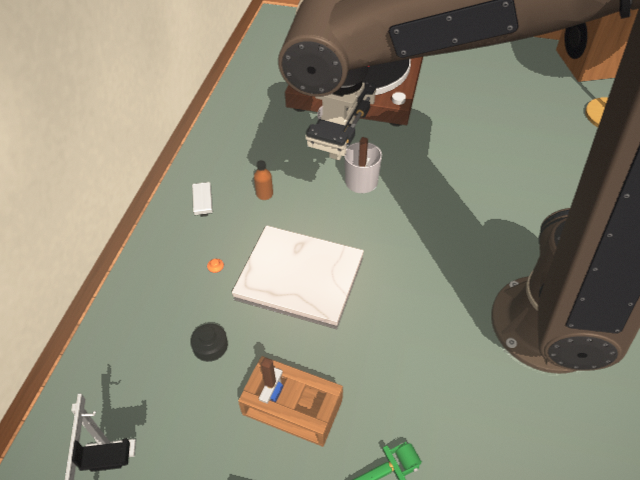

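View pics/t12.png

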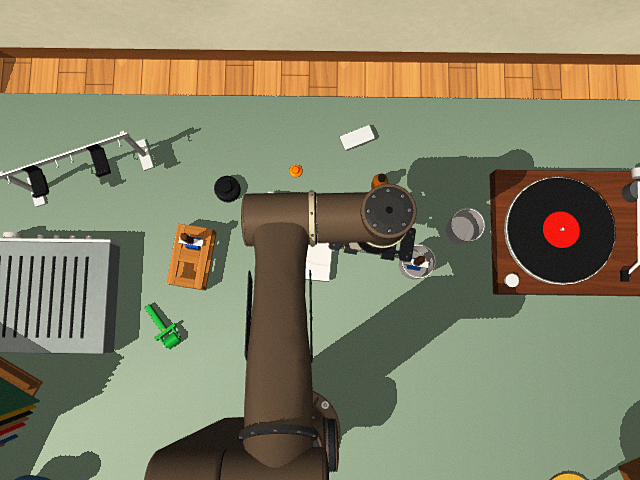

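Call:
jog_arm --commands '[{"x": 0, "y": -3, "z": 0, "roll": 0}, {"x": 0, "y": -2, "z": 0, "roll": 0}, {"x": 0, "y": 0, "z": 0, "roll": 0}, {"x": 0, "y": 0, "z": 0, "roll": 0}, {"x": 0, "y": 0, "z": 0, "roll": 0}, {"x": 0, "y": 0, "z": 0, "roll": 0}, {"x": 0, "y": 0, "z": 0, "roll": 0}, {"x": 0, "y": 0, "z": 0, "roll": 0}]'

```text
clock: 34.45
tool_pos: [0.4987, -0.1265, 0.2451]
orientation: [180.0, 0.0, -8.8]
force: [0.2, -0.6, -0.1]
opening: 0.0498
```

```bash
python3 -c "
from h import *
F();a=snap('side')[1]['image'];b=snap('top')[1]['image']
c=cv2.resize(a[110:210,310:420,::-1],(400,364));e=cv2.resize(b[220:300,370:460,::-1],(400,364));f=cv2.resize(a[340:450,220:360,::-1],(400,314))
g=np.zeros((364,800,3),np.uint8);g[:,:400]=c;g[:,400:]=e
cv2.imwrite('pics/f13.png',g);cv2.imwrite('pics/f14.png',f)"
```

```text
34.45 [ 0.4987 -0.1265  0.2451] F [ 0.2  -0.61 -0.14] M [-0.029  0.017  0.004] qv [ 0.22 -0.01 -0.01  0.01  0.02 -0.17]
```

View pics/f13.png

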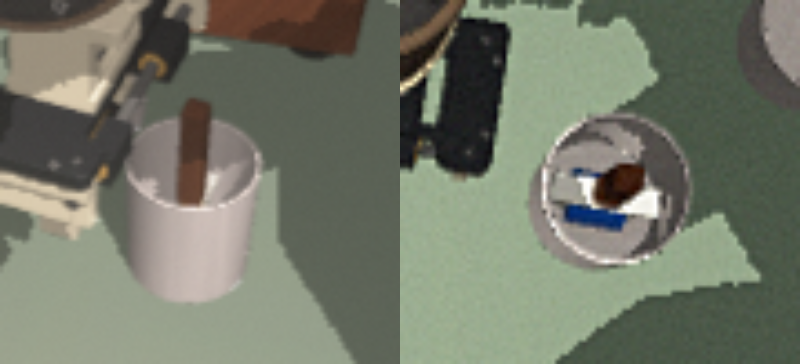

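View pics/f14.png

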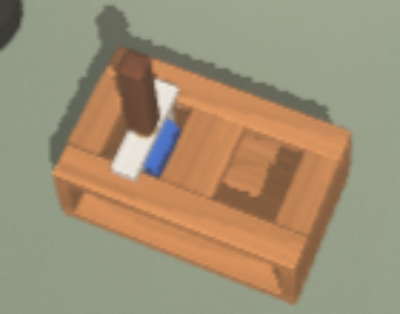

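```bash
python3 -c "
from h import *
print(ctrl.close_job())"
```

```text
the job is handed in; nothing more can be done
None
```

Both rollers were rolled across the slab, and each is now where you asked. The job was handed in at about 34.5 s of the 72 s allowed.

- **Roller that runs true:** This was the one farther from the robot. It rolled about 137 mm (roughly 1.28 turns) in +x. Readings once rolling put the press at about 5–7.5 N. The tool height stayed within about 0.2 mm, and the blue roller looked the same in the wrist camera before and after. I hung it back in its own opening.
- **Off-centre roller:** This was the nearer one. Its blue roller stuck out about 2 mm further in the wrist picture before rolling. It rolled about 135 mm in +x (about 1.25 turns), and the tool height rose and fell from 134.0 to 128.9 mm, the 5 mm described. Readings put the press at about 3.3–8 N, never near 20 N. I stood it, roller end down, in the left-hand tumbler.

**Last checks:** The final side and top pictures show the true roller seated in the stand. The other stands in the upright tumbler, and nothing else appears to have moved. The gripper was clear of everything.

**Disagreements and limits:**
- The wrist camera placed things 3–4 mm from where the top camera did. I used the wrist values, and the grasps and the placing in the tumbler worked.
- Pressing forces are noisy to about 1 N, and were only read at the end of each move call, so short peaks in between could not be seen.
- With only one gripper, I had to hang the true roller back before taking the second one, so it was back in the stand before the other went into the tumbler.

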